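# Make up two fitter's kits: the sealed-joint box and the driver tray

### The job

Make up two fitter's kits from the parts lying on the bench. For the sealed-joint kit, lay the black potting case flat in the wide middle compartment of the compartment box and the grey plug and one terminal strip flat in its two outer compartments, one in each, so that nothing stands above the rim, and then shut its lid fully. For the driver kit, lay the LED driver flat in the wide bay of the shallow tray and the other terminal strip flat in its narrow bay.

Things in the scene. Friction and masses are not known exactly. Their poses are not given: they have to be found in the camera images.
- driver_centre (a point): LED driver, a light grey metal-cased unit with a ribbed top, 64 mm wide, 122 mm long, 39 mm high, about 0.42 kg; grasp across the 64 mm width. The point is at the middle of the part, half-way up; its y axis runs along the length, z is up. Centre 19.5 mm above its underside.
- strip_1_centre (a point): one of two identical white terminal strips: a block 20 mm wide, 61 mm long and 12 mm high with a row of six white screw posts on it up to 21 mm; grasp the block, below the posts, across its 20 mm width. The point is in the middle of the block, 6 mm above its underside; its y axis runs along the length, z is up.
- strip_2_centre (a point): the other, identical terminal strip; point as for the first.
- potting_case_centre (a point): empty black potting case, an open-topped plastic tub 34 mm wide, 62 mm long, 28 mm high with 2 mm rigid walls; grasp it from outside across the 34 mm width. The point is at the middle of the part, half-way up; its y axis runs along the length, z is up. Centre 14 mm above its underside.
- plug_centre (a point): small grey plug with a black nose, 14 mm wide, 13 mm high; the grey body is 24 mm long and the nose stands 6 mm out at the -y end; grasp the grey body across the 14 mm width. The point is at the middle of the grey body, half-way up; its y axis runs along the length, z is up. Centre 6.5 mm above its underside.
- parts_box: grey compartment box, fixed, 98 (x) by 218 (y) by 36 mm high, lid hinged along its +x side. Origin: centre of the underside, z up. Walls and floor 3 mm. Two dividers along x, 2 mm thick, only 10 mm above the inner floor, make three compartments, 92 mm long in x: the middle one 80 mm wide in y, centred on the box; the outer two 64 mm wide, centred at x = 0, y = -74 and +74 mm.
- box_lid (a joint): lid angle, rad: 0 shut on the rim, 1.8 to 2.0 at the start, open and leaning back (stop 2.05). Hinge line parallel to the box's y axis at x = +51, z = 36 mm in the box's frame. Lid plate 4 mm thick, 222 mm wide, reaching 103 mm from the hinge; top face 4 mm above the hinge line when shut. Friction hinge: stays as left, 1 to 2 N at the edge moves it; tip it over from behind and press down; no latch.
- lid_tab (a point): middle of the small black finger tab (36 mm wide, 12 mm deep, 5 mm thick) on the middle of the lid's free edge, 107 mm from the hinge line; it moves with the lid. With the lid open it is the lid's highest point.
- job_tray: shallow grey open tray, fixed, 156 (x) by 170 (y) by 12 mm high. Origin: centre of the underside, z up. Floor and walls 3 mm. One divider along x at y = -12 mm, 2 mm thick, as high as the rim: the wide bay (150 mm in x, 93 mm in y) is centred at x = 0, y = +35 mm, the narrow bay (150 by 69 mm) at x = 0, y = -47.5 mm.
There are look-alikes about, which are no part of the job. What is shaped like the part that bears potting_case_centre but green is not meant.

How it is judged (in metres and radians):
At the end, for the whole second after the job is handed in: Flat (0.12 rad) on the box floor: potting case in the middle compartment, plug and a strip in one outer each; lid under 0.05 rad; driver flat in the tray's wide bay, other strip flat in the narrow one, centres within the bays; all released, at rest (x of potting_case_centre in the frame of parts_box between -0.046 and 0.046 m and y of potting_case_centre in the frame of parts_box between -0.04 and 0.04 m and z of potting_case_centre in the frame of parts_box between 0.014 and 0.02 m and angle between each of potting_case_centre, driver_centre's own z axis and vertical below 0.12 rad and x of driver_centre in the frame of job_tray between -0.075 and 0.075 m and y of driver_centre in the frame of job_tray between -0.011 and 0.082 m and z of driver_centre in the frame of job_tray between 0.0195 and 0.0255 m and (((x of strip_1_centre in the frame of parts_box between -0.046 and 0.046 m and y of strip_1_centre in the frame of parts_box between -0.107 and -0.042 m and z of strip_1_centre in the frame of parts_box between 0.006 and 0.012 m and angle between strip_1_centre's own z axis and vertical below 0.12 rad) and (x of plug_centre in the frame of parts_box between -0.046 and 0.046 m and y of plug_centre in the frame of parts_box between 0.042 and 0.107 m and z of plug_centre in the frame of parts_box between 0.0065 and 0.0125 m and angle between plug_centre's own z axis and vertical below 0.12 rad) and (x of strip_2_centre in the frame of job_tray between -0.075 and 0.075 m and y of strip_2_centre in the frame of job_tray between -0.082 and -0.013 m and z of strip_2_centre in the frame of job_tray between 0.006 and 0.012 m and angle between strip_2_centre's own z axis and vertical below 0.12 rad)) or ((x of strip_1_centre in the frame of parts_box between -0.046 and 0.046 m and y of strip_1_centre in the frame of parts_box between 0.042 and 0.107 m and z of strip_1_centre in the frame of parts_box between 0.006 and 0.012 m and angle between strip_1_centre's own z axis and vertical below 0.12 rad) and (x of plug_centre in the frame of parts_box between -0.046 and 0.046 m and y of plug_centre in the frame of parts_box between -0.107 and -0.042 m and z of plug_centre in the frame of parts_box between 0.0065 and 0.0125 m and angle between plug_centre's own z axis and vertical below 0.12 rad) and (x of strip_2_centre in the frame of job_tray between -0.075 and 0.075 m and y of strip_2_centre in the frame of job_tray between -0.082 and -0.013 m and z of strip_2_centre in the frame of job_tray between 0.006 and 0.012 m and angle between strip_2_centre's own z axis and vertical below 0.12 rad)) or ((x of strip_2_centre in the frame of parts_box between -0.046 and 0.046 m and y of strip_2_centre in the frame of parts_box between -0.107 and -0.042 m and z of strip_2_centre in the frame of parts_box between 0.006 and 0.012 m and angle between strip_2_centre's own z axis and vertical below 0.12 rad) and (x of plug_centre in the frame of parts_box between -0.046 and 0.046 m and y of plug_centre in the frame of parts_box between 0.042 and 0.107 m and z of plug_centre in the frame of parts_box between 0.0065 and 0.0125 m and angle between plug_centre's own z axis and vertical below 0.12 rad) and (x of strip_1_centre in the frame of job_tray between -0.075 and 0.075 m and y of strip_1_centre in the frame of job_tray between -0.082 and -0.013 m and z of strip_1_centre in the frame of job_tray between 0.006 and 0.012 m and angle between strip_1_centre's own z axis and vertical below 0.12 rad)) or ((x of strip_2_centre in the frame of parts_box between -0.046 and 0.046 m and y of strip_2_centre in the frame of parts_box between 0.042 and 0.107 m and z of strip_2_centre in the frame of parts_box between 0.006 and 0.012 m and angle between strip_2_centre's own z axis and vertical below 0.12 rad) and (x of plug_centre in the frame of parts_box between -0.046 and 0.046 m and y of plug_centre in the frame of parts_box between -0.107 and -0.042 m and z of plug_centre in the frame of parts_box between 0.0065 and 0.0125 m and angle between plug_centre's own z axis and vertical below 0.12 rad) and (x of strip_1_centre in the frame of job_tray between -0.075 and 0.075 m and y of strip_1_centre in the frame of job_tray between -0.082 and -0.013 m and z of strip_1_centre in the frame of job_tray between 0.006 and 0.012 m and angle between strip_1_centre's own z axis and vertical below 0.12 rad))) and value of joint box_lid below 0.05 rad and linear speed of each of driver, strip_1, strip_2, potting_case, plug below 0.02 m/s); the robot touches nothing.
It also fails if it takes over 122 s, if anything falls off the work surface, if the arm or the gripper's body presses on something with over 40 N, if the wrist force passes 120 N, or if a joint passes its speed limit or range.

### The arm

A 6-joint arm with a two-finger parallel gripper is mounted at the origin on a cart in front of the work surface, level with it; the furniture and walls round the work are solid. World frame = base frame: x ahead of the robot, y to its left, z up, the work surface at z = 0. Lengths are in mm, angles in rad, forces in N, time in s.
With the tool pointing down it reaches from about 150 to 775 mm from the base axis. Payload 6.1 kg.
Tool frame: the origin (TCP) lies on the centre line of the jaws, within the pads' length; the fingertips stand 8 mm ahead of it and the grasp point (between the pads) lies 11 mm behind it; z points along the fingers, y is the direction in which the jaws open and shut (so a half turn about z gives the same grasp; the last joint's range is limited). The gripper opens to 85 mm and grips with 20 to 120 N. Pads are 22 mm wide; open, the fingers measure 114 mm over their backs; the gripper's body (76 mm by 85 mm) begins 54 mm behind the grasp point. The pads swing forward as they close: fully open they stand 13 mm farther back than shut.
Start: joints at [1.151, 0.126, -0.04, 1.405, 0, 1.571], TCP at [213.97, 479.401, 239.295] pointing down, gripper open.
Joint ranges: [-2.72, 2.72], [-0.95, 1.95], [-1.27, 1.35], [-1.78, 2.02], [-1.46, 1.47], [-3.14, 3.14]. Speed limits (rad/s): [2.39, 2.39, 3.01, 3.14, 3.14, 3.14].

### API

Orientations are given as a unit quaternion [x, y, z, w].
In Python, from workcell import * gives the robot as it stands. The module is installed in compiled form; this text tells all that it offers.
- The arm moves only by the tool move_arm, never from a script. Its argument "series" is text: rows parted by semicolons, each of 7 numbers parted by spaces: the closure in counts, from 0 (fully open) to 255 (shut), then the shift along the tool's x, y, z in m, then the turn, a rotation vector about the tool's x, y, z in degrees. In form: jaw tx ty tz wx wy wz; .... A call has 1 to 5 rows; each row shifts and turns the pose as measured when the row begins, along the tool's axes as they then stand; what a row does not reach is not made up. A row lasts 1/12 s, in which the tool goes at most 41.7 mm and 7.16 degrees, less where a joint would pass 70% of its speed; a pose out of reach is approached as far as the arm can. A call is refused whole if a number of a shift passes 0.0417 or a number of a turn 7.16, either way. A call with a gripper value outside its range is refused whole. The fingers move at their own pace and stop on an object; "newtons" is the grip in N (left out, the last holds). Time passes only in rows, so rows that do not move let the fingers close. It gives the time, the measured TCP pose, the force and the opening at its end, in the units of the state.
- sense(): the state, without advancing time (a new reading comes with each control period).
- capture(name): name is "scene" or "top" or "wrist"; returns (picture, depth): 400x640x3 uint8, red, green, blue; 400x640 float32, mm along the optical axis (not along the pixel's ray), 0 where there is no reading.
- camera_info(name): a dict with "fx", "fy", "cx", "cy" (pixels), "rvec" (rotation vector, rad) and "tvec" (3), from world to camera coordinates, as OpenCV has them; the wrist camera has in their place "mount" (4x4, takes a point from camera to tool coordinates, whose origin is the TCP and whose axes are the flange's). Camera axes: x right, y down, z forward; pixel columns grow to the right and rows downward; lengths in mm; the calibration is good to about 2 mm. The wrist camera is an equidistant fisheye: a pixel r from the principal point sees the ray r / f radians off the axis. A picture is of the moment at which its call begins: read the wrist's pose just before it. camera_info takes no time and is no camera call.
- finish_job(): hands the job in, once; it reports no verdict.
The state is a dict: "clock": time; "qpos": joint angles; "dq": joint speeds; "effort": joint torques, N m; "tcp_pos": TCP position; "orientation": TCP orientation; "ft_force": force on the tool from outside, world axes, zero at the start; "ft_torque": the same for the moment, N m; "width": opening from 0.0 (shut) to 1.0 (fully open).
Only numpy, scipy, OpenCV 4.12 (cv2) and the standard library are available. Lean on these libraries where they do the work, as an engineer would, in place of code of your own. Each camera call takes 0.05 s, during which the arm holds its last target.

## Working session

There is one attempt and no reset: what is moved stays moved. The work goes in short steps, Python scripts to look and compute and a tool call to move; the robot and the scene stay as the last step left them, time stands still between calls to the robot, and variables do not carry over. Pictures are saved under pics/ and viewed, and the job is handed in when it is done.

Besides the shell and the picture viewer there is one more tool, called after "Call:" in YAML: its name, and indented under it one key for each argument. move_arm: Moves the arm, as the interface text tells. Its arguments: {"type":"object","properties":{"series":{"type":"string"},"newtons":{"type":"number"}},"required":["series"]}

```bash
mkdir -p pics; cat > h.py <<'E'
from workcell import *
import numpy as np, cv2
from scipy.spatial.transform import Rotation as R
def cap(n,f):
    p,d=capture(n); cv2.imwrite('pics/'+f+'.png',p[:,:,::-1]); np.save('pics/'+f+'.npy',d); return p,d
def pw(cam,u,v,z=None,d=None):
    i=camera_info(cam); Rm=R.from_rotvec(np.ravel(i['rvec'])).as_matrix(); t=np.ravel(i['tvec'])
    ray=np.array([(u-i['cx'])/i['fx'],(v-i['cy'])/i['fy'],1.])
    o=-Rm.T@t; r=Rm.T@ray
    if d is not None: return o+r*d
    return o+r*(z-o[2])/r[2]
E
python3 - <<'E'
from h import *
s=sense();print(s)
for n in('top','scene'):
    p,d=cap(n,n+'0'); print(camera_info(n))
E
```

```text
{'clock': 0.0, 'qpos': array([ 1.15100404e+00,  1.26420342e-01, -4.06342243e-02,  1.40538799e+00,
       -1.66269447e-06,  1.57077720e+00]), 'dq': array([-1.62654647e-04,  1.23863503e-03,  1.19914137e-04, -7.50396697e-04,
       -1.95838080e-05,  5.77805717e-04]), 'effort': array([-4.74333538e-04, -4.35916579e+01,  3.52922487e+01,  1.74176367e-02,
        1.10858991e-04,  3.95815903e-06]), 'tcp_pos': array([213.81301386, 479.05279612, 238.49529051]), 'orientation': array([ 2.08348902e-01,  9.78054220e-01, -8.05219447e-04, -1.70697063e-04]), 'ft_force': array([-0.72674562, -0.32992848, -0.34140573]), 'ft_torque': array([ 0.03327129, -0.03148132,  0.00168623]), 'width': 0.9972340032338987}
{'fx': 483.4325556985893, 'fy': 483.4325556985893, 'cx': 327.2228150138224, 'cy': 202.67887347747777, 'rvec': array([ 2.1487355 , -2.09156198,  0.20259151]), 'tvec': array([   6.45967242,  574.9202463 , 1332.08645055])}
{'fx': 513.2303151070832, 'fy': 513.2303151070832, 'cx': 319.97033837257027, 'cy': 206.89400885633523, 'rvec': array([ 2.04944018, -0.57901554,  0.33942489]), 'tvec': array([-492.28329868,  200.69064788, 1292.94027863])}
```

View pics/top0.png

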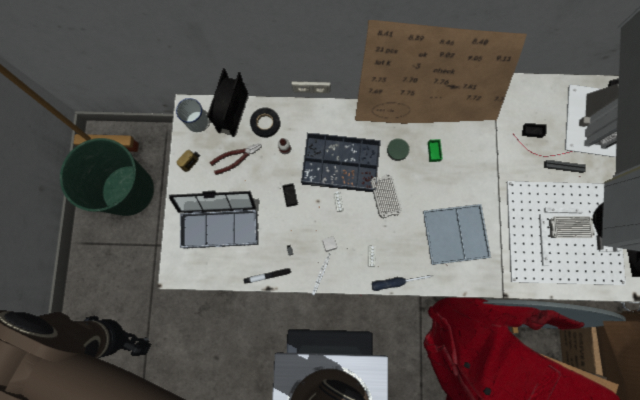

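View pics/scene0.png

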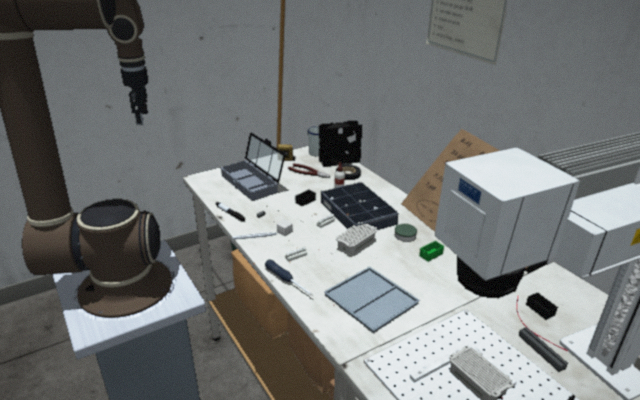

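```bash
python3 - <<'E'
from h import *
p=cv2.imread('pics/top0.png')
for n,(a,b,c,d) in dict(L=(160,170,270,260),M=(270,120,410,300),Rr=(410,130,510,275)).items():
    f=5 if n!='M' else 3.3
    q=cv2.resize(p[b:d,a:c],None,fx=f,fy=f,interpolation=cv2.INTER_CUBIC);print(q.shape)
    cv2.imwrite(f'pics/c{n}.png',q)
print(pw('top',320,300,0),pw('top',320,100,0),pw('top',170,200,0))
E
```

```text
(450, 550, 3)
(594, 462, 3)
(725, 500, 3)
[299.89087126  35.27238353   0.        ] [910.26333494  53.38561298   0.        ] [580.66642176 491.97139362   0.        ]
```

View pics/cL.png

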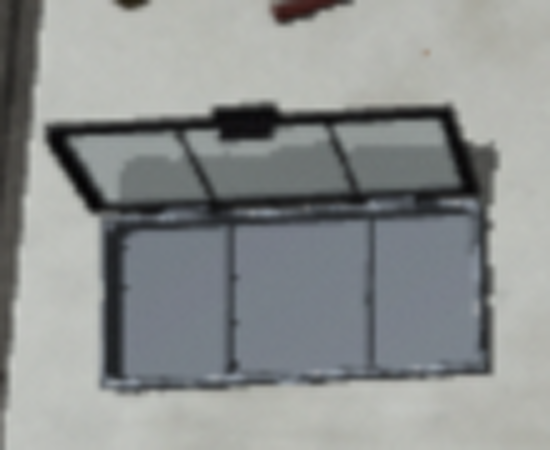

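View pics/cM.png

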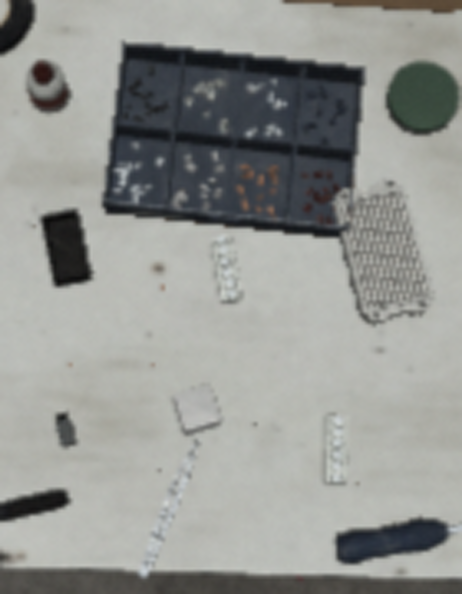

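View pics/cRr.png

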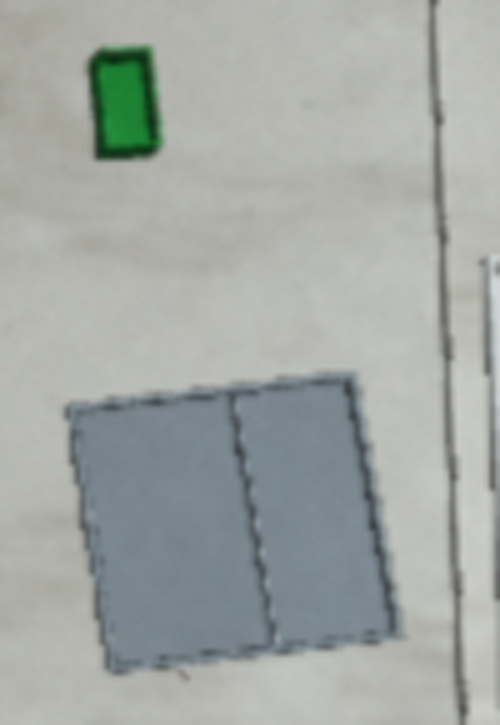

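```bash
python3 - <<'E'
from h import *
f=3.3
M=lambda x,y:(270+(x+.5)/f-.5,120+(y+.5)/f-.5)
L=lambda x,y:(160+x/5-.4,170+y/5-.4)
Rr=lambda x,y:(410+x/5-.4,130+y/5-.4)
def P(n,uv,z): print(n,np.round(pw('top',*uv,z),1))
P('driver',M(389,252),39)
for c in [(345,193),(395,182),(430,305),(372,320)]: P(' drv c',M(*c),39)
P('stripA',M(228,270),12);P(' a',M(220,238),12);P(' b',M(235,302),12)
P('stripB',M(336,449),12);P(' a',M(336,414),12);P(' b',M(336,485),12)
for c in [(42,215),(77,210),(90,278),(57,286)]: P(' case c',M(*c),28)
P('plug',M(66,430),13);P(' a',M(62,414),13);P(' b',M(70,446),13)
for c in [(105,388),(490,372),(483,205),(104,218)]: P(' box c',L(*c),36)
for c in [(240,375),(365,368),]: P(' div',L(*c),13)
P('tab',L(247,122),135)
for c in [(70,410),(355,375),(400,637),(112,670)]: P(' tray c',Rr(*c),12)
E
```

```text
driver [ 602.2 -153.    39. ]
 drv c [ 654.7 -113.8   39. ]
 drv c [ 666.  -158.2   39. ]
 drv c [ 555.7 -189.1   39. ]
 drv c [ 541.  -138.3   39. ]
stripA [587.5 -11.9  12. ]
 a [616.7  -4.   12. ]
 b [558.5 -18.8  12. ]
stripB [ 429.8 -110.3   12. ]
 a [ 460.6 -110.    12. ]
 b [ 398.4 -110.6   12. ]
 case c [629.9 155.6  28. ]
 case c [635.3 124.6  28. ]
 case c [573.8 110.6  28. ]
 case c [565.8 139.5  28. ]
plug [440.  127.4  13. ]
 a [454.  131.5  13. ]
 b [426.1 123.3  13. ]
 box c [437.3 437.4  36. ]
 box c [452.4 218.   36. ]
 box c [549.3 227.3  36. ]
 box c [535.7 446.3  36. ]
 div [449.1 366.6  13. ]
 div [455.2 294.2  13. ]
tab [574.3 342.6 135. ]
 tray c [ 563.8 -262.9   12. ]
 tray c [ 589.4 -431.9   12. ]
 tray c [ 435.3 -452.8   12. ]
 tray c [ 411.8 -285.5   12. ]
```

```bash
cat >> h.py <<'E'
def go(x,y,z,th,show=True):
    """tool-frame shift/turn to TCP target, tool y at world angle th deg, tool down"""
    s=sense(); p=s['tcp_pos']; Rc=R.from_quat(s['orientation'])
    t=np.radians(th); Y=np.array([np.cos(t),np.sin(t),0]);Z=np.array([0,0,-1.]);X=np.cross(Y,Z)
    Rt=R.from_matrix(np.c_[X,Y,Z]); rv=(Rc.inv()*Rt).as_rotvec(degrees=True)
    d=np.array([x,y,z])-p; dt=Rc.inv().apply(d)/1000
    n=max(np.abs(dt).max()/.0417,np.linalg.norm(dt)/.0417,np.linalg.norm(rv)/7.16)
    yv=Rc.as_matrix()[:,1]
    print('t',round(s['clock'],2),'pos',p.round(1),'th',round(np.degrees(np.arctan2(yv[1],yv[0])),1),'q',s['qpos'].round(2),'F',s['ft_force'].round(1),'w',round(s['width'],3))
    print('shift',dt.round(4),'turn',rv.round(1),'rows',round(n,2)); k=int(np.ceil(n)) or 1
    # constant-world-direction rows with per-row turning about z: rotate shift per row
    print('per row k=%d'%k)
    for i in range(min(k,10)):
        Ri=R.from_rotvec(np.radians(rv*i/k)); print(' ',(Ri.inv().apply(dt/k)).round(4),(rv/k).round(1))
E
python3 - <<'E'
from h import *
go(440,127,180,106)
E
```

```text
t 0.1 pos [213.8 479.1 238.6] th 65.9 q [ 1.15  0.13 -0.04  1.41  0.    1.57] F [-0.7  0.2 -0. ] w 0.999
shift [-0.35   -0.2292  0.0589] turn [ -0.1  -0.  -40.1] rows 10.13
per row k=11
  [-0.0318 -0.0208  0.0054] [-0.  -0.  -3.6]
  [-0.0304 -0.0228  0.0054] [-0.  -0.  -3.6]
  [-0.0289 -0.0247  0.0054] [-0.  -0.  -3.6]
  [-0.0273 -0.0265  0.0054] [-0.  -0.  -3.6]
  [-0.0256 -0.0282  0.0054] [-0.  -0.  -3.6]
  [-0.0237 -0.0297  0.0053] [-0.  -0.  -3.6]
  [-0.0218 -0.0312  0.0053] [-0.  -0.  -3.6]
  [-0.0198 -0.0325  0.0053] [-0.  -0.  -3.6]
  [-0.0177 -0.0337  0.0053] [-0.  -0.  -3.6]
  [-0.0155 -0.0348  0.0053] [-0.  -0.  -3.6]
```

Call:
move_arm:
  series: "0 -0.032 -0.021 0.005 0 0 -3.6; 0 -0.030 -0.023 0.005 0 0 -3.6; 0 -0.029 -0.025 0.005 0 0 -3.6; 0 -0.027 -0.0265 0.005 0 0 -3.6; 0 -0.0256 -0.028 0.005 0 0 -3.6"

```text
clock: 0.52
tcp_pos: [316.3, 319.4, 210.1]
orientation: [0.04, 0.999, -0.001, -0.002]
ft_force: [1.5, 0.8, -0.2]
width: 1.0
```

```bash
python3 -c "
from h import *
go(440,127,180,106)"
```

```text
t 0.52 pos [316.3 319.4 210.1] th 85.5 q [ 0.79 -0.01 -0.25  1.34  0.    0.87] F [ 1.5  0.8 -0.2] w 1.0
shift [-0.1386 -0.182   0.0301] turn [ -0.1  -0.2 -20.5] rows 5.53
per row k=6
  [-0.0231 -0.0303  0.005 ] [-0.  -0.  -3.4]
  [-0.0212 -0.0317  0.005 ] [-0.  -0.  -3.4]
  [-0.0193 -0.0329  0.005 ] [-0.  -0.  -3.4]
  [-0.0173 -0.034   0.005 ] [-0.  -0.  -3.4]
  [-0.0153 -0.0349  0.005 ] [-0.  -0.  -3.4]
  [-0.0131 -0.0358  0.005 ] [-0.  -0.  -3.4]
```

Call:
move_arm:
  series: "0 -0.028 -0.03 0.007 0 0 -4.1; 0 -0.025 -0.032 0.007 0 0 -4.1; 0 -0.022 -0.034 0.006 0 0 -4.1; 0 -0.019 -0.0355 0.006 0 0 -4.1; 0 -0.017 -0.037 0.006 0 0 -4.1"

```text
clock: 0.93
tcp_pos: [438.7, 153.6, 176.8]
orientation: [-0.149, 0.989, -0.001, -0.002]
ft_force: [-0.4, 0.7, -0.3]
width: 0.998
```

Call:
move_arm:
  series: "0 -0.014 -0.017 0 0 0 0"

```text
clock: 1.02
tcp_pos: [457.5, 137.8, 175.4]
orientation: [-0.149, 0.989, -0.001, -0.003]
ft_force: [0.2, 0.4, -0.5]
width: 0.998
```

```bash
python3 -c "
from h import *
go(440,127,180,106)
cap('wrist','w0'); i=camera_info('wrist');print({k:np.round(v,3) for k,v in i.items()}); go(440,127,100,106)"
```

```text
t 1.02 pos [457.5 137.8 175.4] th 107.2 q [ 0.29  0.05 -0.26  1.26 -0.   -0.01] F [ 0.2  0.4 -0.5] w 0.998
shift [ 0.0199 -0.0051 -0.0045] turn [-0.1 -0.4  1.2] rows 0.51
per row k=1
  [ 0.0199 -0.0051 -0.0045] [-0.1 -0.4  1.2]
{'fx': np.float64(309.707), 'fy': np.float64(309.707), 'cx': np.float64(321.779), 'cy': np.float64(196.24), 'mount': array([[ 1.00000e-03, -9.45000e-01, -3.27000e-01,  8.52360e+01],
       [ 1.00000e+00,  1.00000e-03, -1.00000e-03, -9.23000e-01],
       [ 1.00000e-03, -3.27000e-01,  9.45000e-01, -1.34591e+02],
       [ 0.00000e+00,  0.00000e+00,  0.00000e+00,  1.00000e+00]])}
t 1.07 pos [460.4 137.2 175.5] th 107.0 q [ 0.29  0.05 -0.26  1.26 -0.   -0.  ] F [ 3.  -0.8  0.3] w 1.0
shift [ 0.0222 -0.0036  0.0756] turn [-0.2 -0.3  1. ] rows 1.89
per row k=2
  [ 0.0111 -0.0018  0.0378] [-0.1 -0.1  0.5]
  [ 0.0112 -0.0019  0.0378] [-0.1 -0.1  0.5]
```

View pics/w0.png

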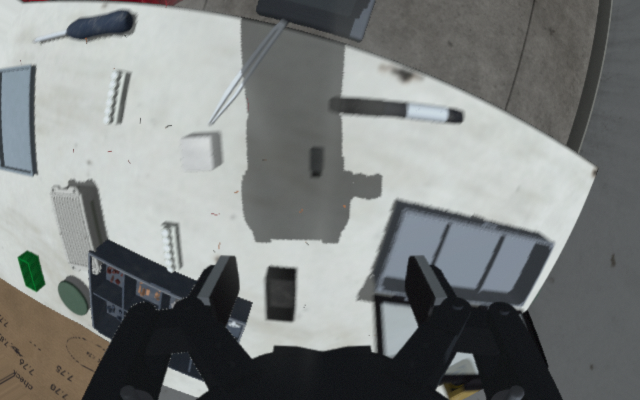

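```bash
cat >> h.py <<'E'
def wcap(f):
    s=sense(); p,d=capture('wrist'); cv2.imwrite('pics/'+f+'.png',p[:,:,::-1])
    np.savez('pics/'+f+'.npz',d=d,pos=s['tcp_pos'],q=s['orientation']); return p
def ww(f,u,v,z):
    m=np.load('pics/'+f+'.npz'); i=camera_info('wrist'); M=np.array(i['mount'])
    x,y=(u-i['cx'])/i['fx'],(v-i['cy'])/i['fy']; r=np.hypot(x,y)+1e-12
    ray=np.array([np.sin(r)*x/r,np.sin(r)*y/r,np.cos(r)])
    Rc=R.from_quat(m['q']); o=m['pos']+Rc.apply(M[:3,3]); ry=Rc.apply(M[:3,:3]@ray)
    return o+ry*(z-o[2])/ry[2]
def crop(f,a,b,c,d,s,g=None):
    p=cv2.imread('pics/'+f+'.png'); q=cv2.resize(p[b:d,a:c],None,fx=s,fy=s,interpolation=cv2.INTER_CUBIC); cv2.imwrite('pics/'+(g or f+'c')+'.png',q)
E
python3 - <<'E'
from h import *
wcap('w1'); crop('w1',260,120,380,190,6); crop('w1',360,190,570,390,3,'w1b')
E
```

```text
(no output)
```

View pics/w1c.png

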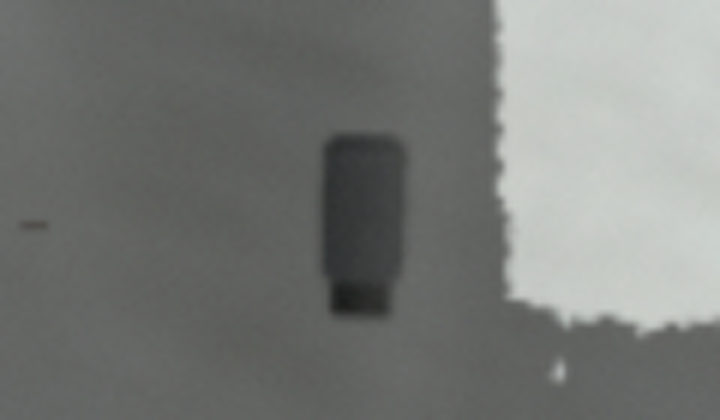

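View pics/w1b.png

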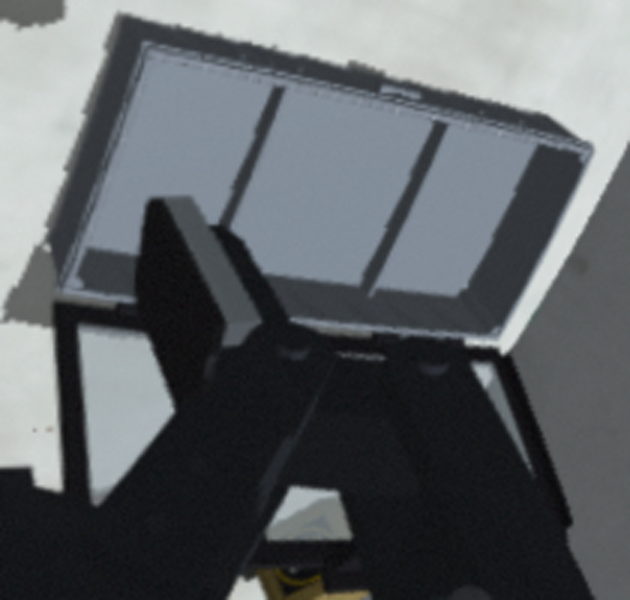

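```bash
python3 - <<'E'
from h import *
c=lambda x,y:(260+x/6-.4,120+y/6-.4)
for n,q,z in [('body',(364,207),13),('near',(364,138),10),('far',(362,278),13),('nose',(360,315),10),('l',(325,207),10),('r',(403,207),10)]: print(n,ww('w1',*c(*q),z).round(1))
b=lambda x,y:(360+x/3-.3,190+y/3-.3)
for q in [(118,15),(592,150),(510,345)]: print('box',ww('w1',*b(*q),36).round(1))
print(ww('w1',*b(285,85),13).round(1), ww('w1',*b(447,120),13).round(1))
go(440,127,60,106)
E
```

```text
body [436.  126.5  13. ]
near [425.6 123.3  10. ]
far [447.5 129.7  13. ]
nose [454.4 131.4  10. ]
l [438.5 120.5  10. ]
r [434.7 132.8  10. ]
box [446.5 208.4  36. ]
box [438.1 436.8  36. ]
box [536.  456.3  36. ]
[458.2 289.2  13. ] [451.6 369.8  13. ]
t 1.12 pos [458.9 138.9 175.8] th 106.9 q [ 0.29  0.05 -0.26  1.26 -0.   -0.  ] F [-1.1  0.4 -0.4] w 1.002
shift [ 0.021  -0.0058  0.1159] turn [-0.1 -0.3  0.9] rows 2.83
per row k=3
  [ 0.007  -0.0019  0.0386] [-0.  -0.1  0.3]
  [ 0.0071 -0.002   0.0386] [-0.  -0.1  0.3]
  [ 0.0071 -0.002   0.0386] [-0.  -0.1  0.3]
```

Call:
move_arm:
  series: "120 0.007 -0.002 0.038 0 0 0.3; 120 0.007 -0.002 0.038 0 -0.3 0.3; 120 0.007 -0.001 0.02 0 0 0; 120 0 0 0 0 0 0"

```text
clock: 1.45
tcp_pos: [440.5, 127.8, 77.5]
orientation: [-0.14, 0.99, 0.0, 0.002]
ft_force: [-1.6, -0.2, -0.9]
width: 0.53
```

```bash
python3 -c "
from h import *
go(436.5,126.5,11,106.3); wcap('w2')"
```

```text
t 1.45 pos [440.5 127.8  77.5] th 106.1 q [ 0.28  0.05 -0.48  1.03 -0.    0.  ] F [-1.6 -0.2 -0.9] w 0.53
shift [ 0.0044 -0.0001  0.0665] turn [-0.   0.2 -0.2] rows 1.6
per row k=2
  [ 0.0022 -0.      0.0332] [-0.   0.1 -0.1]
  [ 0.0022 -0.      0.0332] [-0.   0.1 -0.1]
```

View pics/w2.png

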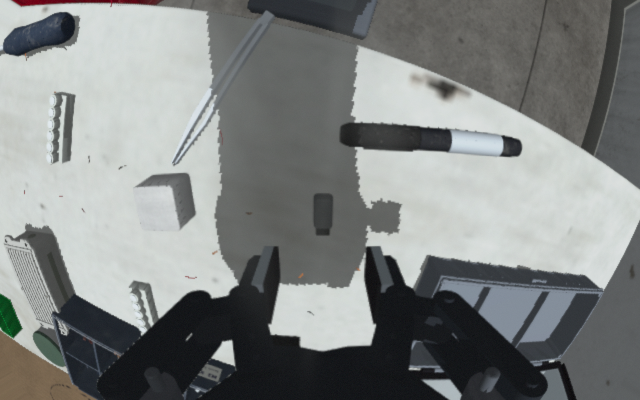

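```bash
python3 -c "
from h import *
print(ww('w2',323,210,13),ww('w2',323,194,10),ww('w2',323,228,13)); go(436.5,126.5,11,106.3)"
```

```text
[434.84280941 125.92092626  13.        ] [424.60059318 122.95554155  10.        ] [448.04394835 129.75553294  13.        ]
t 1.5 pos [441.6 128.2  79.2] th 106.1 q [ 0.28  0.05 -0.48  1.04 -0.    0.  ] F [ 0.7 -0.5 -0.3] w 0.531
shift [ 0.0057 -0.0003  0.0682] turn [-0.   0.3 -0.2] rows 1.64
per row k=2
  [ 0.0029 -0.0001  0.0341] [-0.   0.1 -0.1]
  [ 0.0028 -0.0001  0.0341] [-0.   0.1 -0.1]
```

Call:
move_arm:
  series: "140 0.003 0 0.032 0 0 0; 150 0.0025 0 0.03 0 0.2 0; 150 0 0 0.003 0 0 0; 150 0 0 0 0 0 0"

```text
clock: 1.83
tcp_pos: [441.3, 130.4, 19.5]
orientation: [-0.141, 0.99, 0.001, 0.006]
ft_force: [1.1, -0.1, 0.8]
width: 0.414
```

```bash
python3 -c "
from h import *
go(436.5,126.5,11,106.3); wcap('w3')"
```

```text
t 1.83 pos [441.3 130.4  19.5] th 106.2 q [ 0.29  0.1  -0.57  0.89  0.    0.  ] F [ 1.1 -0.1  0.8] w 0.414
shift [ 0.0058 -0.0024  0.0084] turn [ 0.   0.6 -0.1] rows 0.25
per row k=1
  [ 0.0058 -0.0024  0.0084] [ 0.   0.6 -0.1]
```

View pics/w3.png

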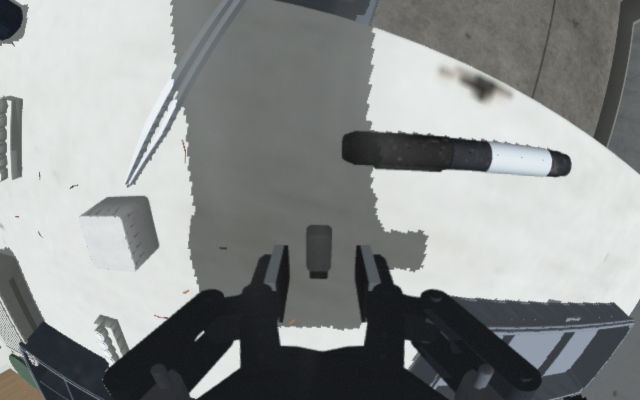

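Call:
move_arm:
  series: "150 0.006 -0.001 0.006 0 0.5 0; 150 0 0 0 0 0 0"

```text
clock: 2.05
tcp_pos: [438.2, 128.9, 17.2]
orientation: [-0.142, 0.99, 0.001, 0.003]
ft_force: [-1.0, 0.0, -0.8]
width: 0.411
```

```bash
python3 -c "
from h import *
go(436.5,126.5,11,106.3); wcap('w4'); crop('w4',220,180,420,330,4)"
```

```text
t 2.05 pos [438.2 128.9  17.2] th 106.3 q [ 0.29  0.1  -0.58  0.89  0.    0.  ] F [-1.   0.  -0.8] w 0.411
shift [ 0.0024 -0.0018  0.0061] turn [ 0.   0.4 -0. ] rows 0.16
per row k=1
  [ 0.0024 -0.0018  0.0061] [ 0.   0.4 -0. ]
```

View pics/w4c.png

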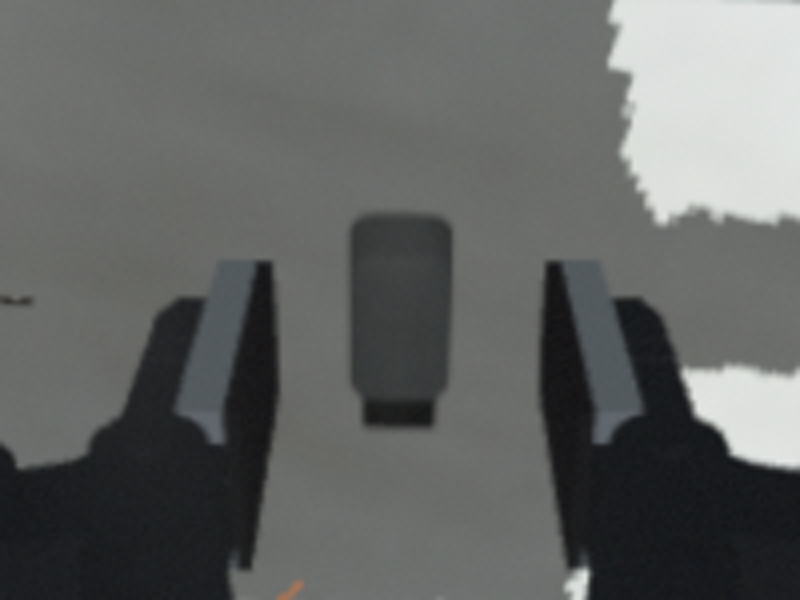

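Call:
move_arm:
  series: "160 0.001 0 0.006 0 0.3 0; 190 0 0 0.002 0 0 0; 230 0 0 0 0 0 0; 230 0 0 0 0 0 0; 230 0 0 0 0 0 0"
  newtons: 30

```text
clock: 2.52
tcp_pos: [441.1, 129.7, 12.4]
orientation: [-0.141, 0.99, 0.001, 0.005]
ft_force: [0.2, 0.3, -0.8]
width: 0.152
```

Call:
move_arm:
  series: "230 0 0 0 0 0 0; 230 0 0 0 0 0 0"

```text
clock: 2.68
tcp_pos: [441.0, 129.6, 12.5]
orientation: [-0.141, 0.99, 0.001, 0.005]
ft_force: [-0.4, 0.0, 0.2]
width: 0.149
```

```bash
python3 -c "
from h import *
go(436.5,126.5,11,106.3); wcap('w5'); crop('w5',220,180,420,330,4)"
```

```text
t 2.68 pos [441.  129.6  12.5] th 106.3 q [ 0.29  0.1  -0.58  0.88  0.    0.  ] F [-0.4  0.   0.2] w 0.149
shift [ 0.0053 -0.0018  0.0014] turn [ 0.   0.5 -0. ] rows 0.14
per row k=1
  [ 0.0053 -0.0018  0.0014] [ 0.   0.5 -0. ]
```

View pics/w5c.png

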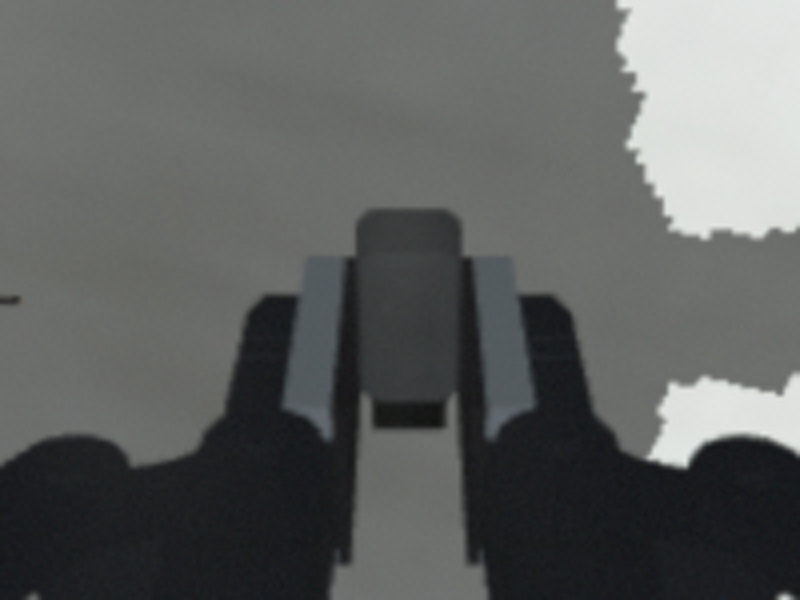

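Call:
move_arm:
  series: "230 0 0 -0.03 0 0 0; 230 0 0 -0.04 0 0 0"

```text
clock: 2.9
tcp_pos: [435.1, 127.8, 76.6]
orientation: [-0.141, 0.99, 0.0, -0.003]
ft_force: [0.1, 0.1, 0.2]
width: 0.156
```

```bash
python3 -c "
from h import *
go(498,258,90,94)"
```

```text
t 2.9 pos [435.1 127.8  76.6] th 106.3 q [ 0.29  0.05 -0.49  1.04  0.    0.  ] F [0.1 0.1 0.2] w 0.156
shift [-0.0968  0.1074 -0.0138] turn [ 0.  -0.3 12.3] rows 3.48
per row k=4
  [-0.0242  0.0268 -0.0035] [ 0.  -0.1  3.1]
  [-0.0227  0.0281 -0.0034] [ 0.  -0.1  3.1]
  [-0.0212  0.0293 -0.0034] [ 0.  -0.1  3.1]
  [-0.0196  0.0304 -0.0034] [ 0.  -0.1  3.1]
```

Call:
move_arm:
  series: "230 -0.024 0.027 -0.006 0 -0.1 3.1; 230 -0.023 0.028 -0.006 0 -0.1 3.1; 230 -0.021 0.029 -0.005 0 -0.1 3.1; 230 -0.02 0.03 -0.003 0 -0.1 3.1; 230 0 0 0 0 0 0"

```text
clock: 3.32
tcp_pos: [504.6, 261.9, 107.1]
orientation: [-0.025, 1.0, 0.003, 0.007]
ft_force: [0.7, -0.7, 0.2]
width: 0.154
```

```bash
python3 -c "
from h import *
go(498,258,18,94); wcap('w6'); go(498,258,18,94)"
```

```text
t 3.32 pos [504.6 261.9 107.1] th 92.9 q [ 0.48  0.23 -0.21  1.12 -0.    0.43] F [ 0.7 -0.7  0.2] w 0.154
shift [ 0.0081 -0.004   0.089 ] turn [ 0.3  0.8 -1.1] rows 2.14
per row k=3
  [ 0.0027 -0.0013  0.0297] [ 0.1  0.3 -0.4]
  [ 0.0026 -0.0013  0.0297] [ 0.1  0.3 -0.4]
  [ 0.0024 -0.0012  0.0297] [ 0.1  0.3 -0.4]
t 3.37 pos [503.  259.8 106.6] th 93.0 q [ 0.48  0.22 -0.21  1.12 -0.    0.43] F [ 0.8 -0.8  0.1] w 0.151
shift [ 0.0063 -0.0018  0.0886] turn [ 0.1  0.7 -1. ] rows 2.13
per row k=3
  [ 0.0021 -0.0006  0.0295] [ 0.   0.2 -0.3]
  [ 0.002  -0.0006  0.0295] [ 0.   0.2 -0.3]
  [ 0.0018 -0.0005  0.0295] [ 0.   0.2 -0.3]
```

View pics/w6.png

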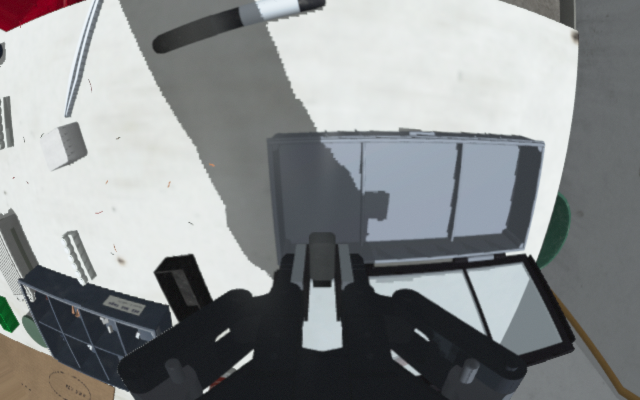

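```bash
python3 -c "
from h import *
for u,v,z in [(270,142,36),(543,141,36),(529,252,36),(362,142,13),(459,145,13),(363,142,3)]: print(ww('w6',u,v,z).round(1))
crop('w6',255,120,555,270,2.6)
"
```

```text
[455.  223.7  36. ]
[435.9 435.5  36. ]
[536.7 452.9  36. ]
[455.8 288.7  13. ]
[451.6 367.7  13. ]
[457.4 291.    3. ]
```

View pics/w6c.png

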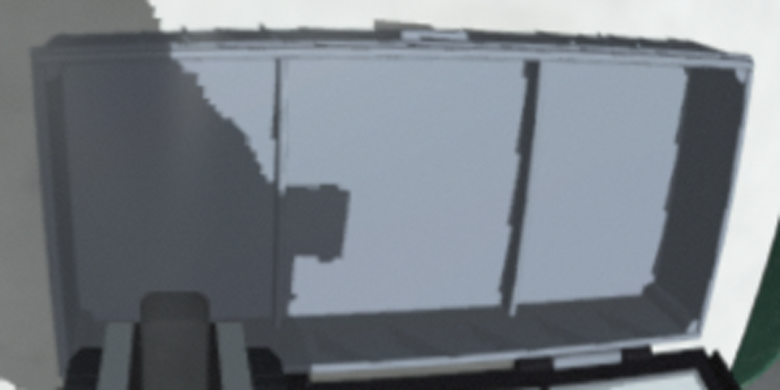

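Call:
move_arm:
  series: "230 0.003 -0.001 0.03 0 0.3 -0.3; 230 0.002 0 0.03 0 0.2 -0.3; 230 0.001 0 0.018 0 0.2 -0.3; 230 0 0 0 0 0 0"

```text
clock: 3.7
tcp_pos: [497.2, 257.7, 26.8]
orientation: [-0.036, 0.999, 0.001, 0.001]
ft_force: [0.3, -0.2, 0.1]
width: 0.154
```

```bash
python3 -c "
from h import *
go(498,258,17,94)"
```

```text
t 3.7 pos [497.2 257.7  26.8] th 94.1 q [ 0.48  0.27 -0.34  0.96  0.    0.41] F [ 0.3 -0.2  0.1] w 0.154
shift [-0.0008  0.0002  0.0098] turn [0.1 0.1 0.1] rows 0.24
per row k=1
  [-0.0008  0.0002  0.0098] [0.1 0.1 0.1]
```

Call:
move_arm:
  series: "230 0 0 0.009 0 0 0; 230 0 0 0 0 0 0"

```text
clock: 3.87
tcp_pos: [495.8, 255.9, 17.0]
orientation: [-0.036, 0.999, 0.0, -0.001]
ft_force: [-1.0, -0.4, -0.6]
width: 0.152
```

Call:
move_arm:
  series: "185 0 0 0 0 0 0; 180 0 0 0 0 0 0; 180 0 0 0 0 0 0; 180 0 0 0 0 0 0"

```text
clock: 4.2
tcp_pos: [497.2, 256.2, 20.3]
orientation: [-0.036, 0.999, 0.002, 0.001]
ft_force: [0.6, -0.4, 0.4]
width: 0.293
```

```bash
python3 -c "
from h import *
go(498,258,17,94);wcap('w7');crop('w7',220,150,480,330,3)"
```

```text
t 4.2 pos [497.2 256.2  20.3] th 94.1 q [ 0.47  0.28 -0.35  0.94  0.    0.4 ] F [ 0.6 -0.4  0.4] w 0.293
shift [-0.001   0.0017  0.0033] turn [0.2 0.1 0.1] rows 0.09
per row k=1
  [-0.001   0.0017  0.0033] [0.2 0.1 0.1]
```

View pics/w7c.png

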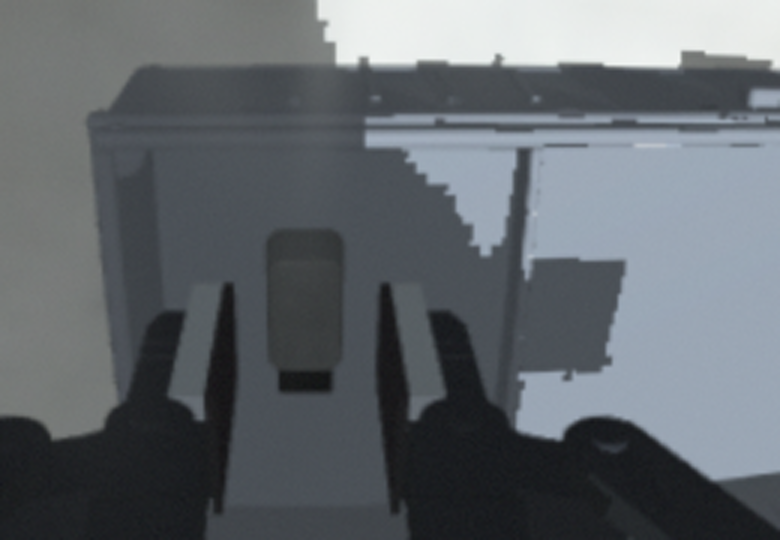

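Call:
move_arm:
  series: "150 0 0 -0.04 0 0 0; 100 0 0 -0.04 0 0 0; 100 0 0 -0.03 0 0 0"

```text
clock: 4.5
tcp_pos: [492.7, 256.0, 126.5]
orientation: [-0.036, 0.999, 0.002, -0.005]
ft_force: [0.4, 0.4, -0.3]
width: 0.607
```

```bash
python3 -c "
from h import *
go(598,133,120,104)"
```

```text
t 4.5 pos [492.7 256.  126.5] th 94.2 q [ 0.48  0.21 -0.18  1.18  0.01  0.4 ] F [ 0.4  0.4 -0.3] w 0.607
shift [-0.0961 -0.1304  0.005 ] turn [ 0.3 -0.6 -9.8] rows 3.89
per row k=4
  [-0.024  -0.0326  0.0013] [ 0.1 -0.1 -2.5]
  [-0.0226 -0.0336  0.0014] [ 0.1 -0.1 -2.5]
  [-0.0211 -0.0345  0.0014] [ 0.1 -0.1 -2.5]
  [-0.0196 -0.0354  0.0015] [ 0.1 -0.1 -2.5]
```

Call:
move_arm:
  series: "80 0 -0.04 0 0 0 -2.4; 80 -0.004 -0.04 0 0 0 -2.4; 80 -0.012 -0.035 0 0 0 -2.4; 80 -0.038 -0.012 0 0 0 -2.4; 80 -0.038 -0.011 0.002 0 -0.5 0"

```text
clock: 4.92
tcp_pos: [603.5, 138.6, 139.3]
orientation: [-0.128, 0.992, 0.004, 0.009]
ft_force: [0.1, 0.9, 0.3]
width: 0.686
```

```bash
python3 -c "
from h import *
go(598,133,120,104)"
```

```text
t 4.92 pos [603.5 138.6 139.3] th 104.8 q [ 0.22  0.3  -0.04  1.21  0.01 -0.04] F [0.1 0.9 0.3] w 0.686
shift [ 0.0071 -0.0042  0.0191] turn [0.4 1.1 0.8] rows 0.5
per row k=1
  [ 0.0071 -0.0042  0.0191] [0.4 1.1 0.8]
```

Call:
move_arm:
  series: "80 0.004 -0.004 0.015 0 1 0.5; 80 0 0 0 0 0 0"

```text
clock: 5.08
tcp_pos: [607.7, 131.6, 124.4]
orientation: [-0.122, 0.993, 0.003, 0.003]
ft_force: [-0.5, 0.8, -1.4]
width: 0.689
```

```bash
python3 -c "
from h import *
wcap('w8'); go(598,133,120,104)
crop('w8',200,120,440,300,3.3)"
```

```text
t 5.13 pos [608.6 132.2 126.1] th 104.0 q [ 0.21  0.32 -0.04  1.2   0.01 -0.03] F [1.5 0.5 1.1] w 0.686
shift [0.0101 0.0033 0.006 ] turn [0.3 0.6 0. ] rows 0.29
per row k=1
  [0.0101 0.0033 0.006 ] [0.3 0.6 0. ]
```

View pics/w8c.png

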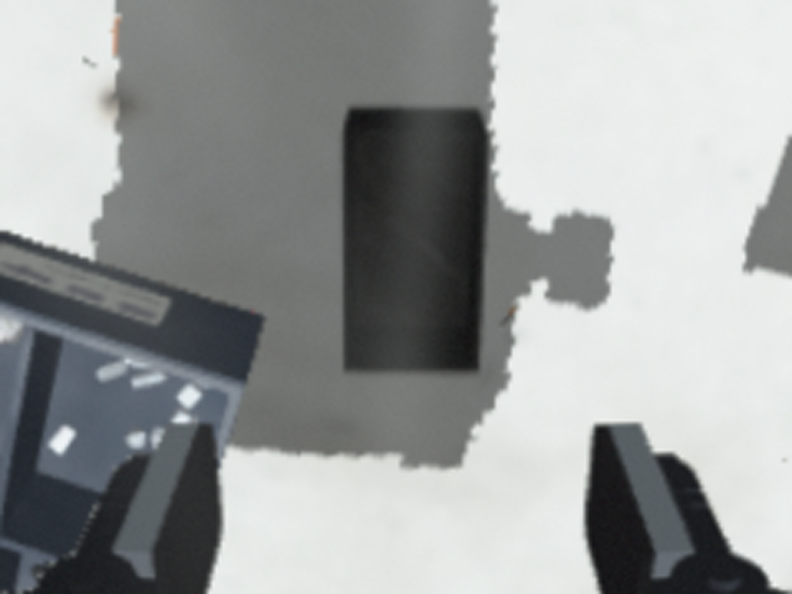

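```bash
python3 -c "
from h import *
c=lambda x,y:(200+x/3.3-.4,120+y/3.3-.4)
P=[ww('w8',*c(x,y),28) for x,y in [(345,132),(487,132),(481,370),(345,370)]]
print(np.round(P,1),np.mean(P,0)); print(ww('w8',*c(265,318),40))
go(600,133,60,104)"
```

```text
[[578.  109.7  28. ]
 [570.  141.5  28. ]
 [628.9 156.4  28. ]
 [637.1 123.3  28. ]] [603.51455852 132.70106072  28.        ]
[622.76918361 101.39722448  40.        ]
t 5.13 pos [608.6 132.2 126.1] th 104.0 q [ 0.21  0.32 -0.04  1.2   0.01 -0.03] F [1.5 0.5 1.1] w 0.686
shift [0.0088 0.0025 0.066 ] turn [0.3 0.6 0. ] rows 1.6
per row k=2
  [0.0044 0.0013 0.033 ] [0.1 0.3 0. ]
  [0.0042 0.0013 0.033 ] [0.1 0.3 0. ]
```

```bash
python3 -c "
from h import *
go(593.5,130.5,14,103.6)"
```

```text
t 5.13 pos [608.6 132.2 126.1] th 104.0 q [ 0.21  0.32 -0.04  1.2   0.01 -0.03] F [1.5 0.5 1.1] w 0.686
shift [0.0161 0.0015 0.1119] turn [0.3 0.6 0.4] rows 2.71
per row k=3
  [0.0054 0.0005 0.0373] [0.1 0.2 0.1]
  [0.0053 0.0005 0.0373] [0.1 0.2 0.1]
  [0.0051 0.0006 0.0373] [0.1 0.2 0.1]
```

Call:
move_arm:
  series: "112 0.008 0.001 0.03 0 0.3 0.1; 112 0.007 0 0.03 0 0.3 0.1; 112 0 0 0.005 0 0 0"

```text
clock: 5.38
tcp_pos: [595.6, 131.4, 64.4]
orientation: [-0.121, 0.993, 0.003, 0.004]
ft_force: [-1.0, -0.9, 0.0]
width: 0.558
```

```bash
python3 -c "
from h import *
wcap('w9');go(593.5,130.5,14,103.6)
crop('w9',160,150,460,370,2.6)"
```

```text
t 5.43 pos [596.2 131.7  65.5] th 103.9 q [ 0.22  0.33 -0.17  1.07  0.   -0.03] F [-0.3 -0.1 -0.4] w 0.557
shift [ 0.0034 -0.0007  0.0515] turn [0.3 0.5 0.3] rows 1.24
per row k=2
  [ 0.0017 -0.0004  0.0257] [0.1 0.3 0.2]
  [ 0.0016 -0.0003  0.0258] [0.1 0.3 0.2]
```

View pics/w9c.png

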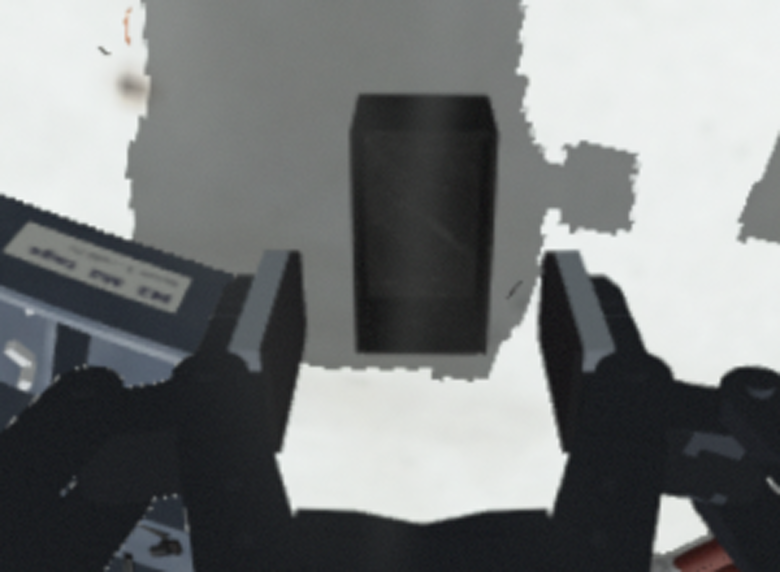

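Call:
move_arm:
  series: "112 0.004 0 0.026 0 0.3 0.1; 112 0.003 0 0.02 0 0.2 0; 112 0 0 0 0 0 0"

```text
clock: 5.68
tcp_pos: [591.6, 132.5, 24.9]
orientation: [-0.122, 0.993, 0.003, 0.004]
ft_force: [0.1, -0.4, -0.6]
width: 0.559
```

```bash
python3 -c "
from h import *
wcap('w10');go(592,130.5,19,103.6)
crop('w10',160,150,460,370,2.6)"
```

```text
t 5.73 pos [592.5 132.8  26.8] th 104.0 q [ 0.22  0.35 -0.23  0.98  0.   -0.03] F [ 0.8 -0.5  0.3] w 0.557
shift [ 0.0012 -0.0021  0.0078] turn [0.3 0.6 0.4] rows 0.2
per row k=1
  [ 0.0012 -0.0021  0.0078] [0.3 0.6 0.4]
```

View pics/w10c.png

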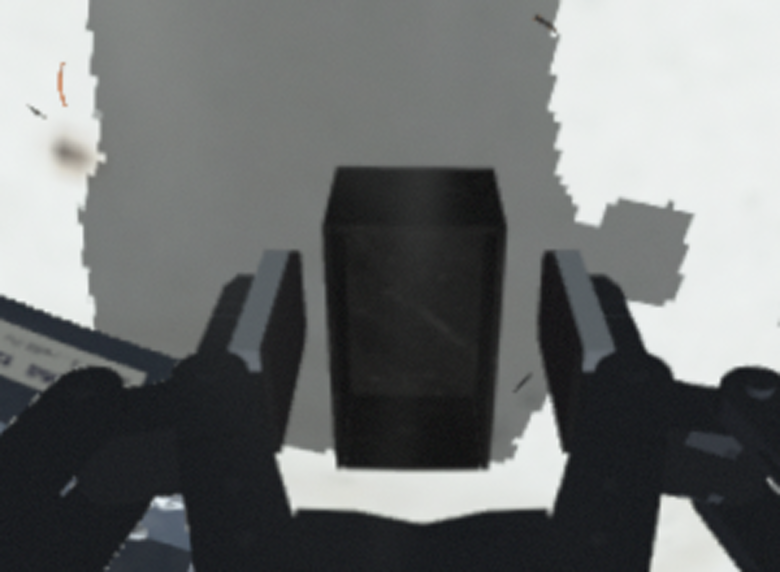

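Call:
move_arm:
  series: "112 0.001 0 0.006 0 0.4 0.3; 150 0 0 0 0 0 0; 190 0 0 0 0 0 0; 190 0 0 0 0 0 0; 190 0 0 0 0 0 0"
  newtons: 30

```text
clock: 6.15
tcp_pos: [596.2, 134.5, 29.1]
orientation: [-0.119, 0.993, 0.003, 0.007]
ft_force: [-0.3, 0.5, -0.7]
width: 0.39
```

Call:
move_arm:
  series: "190 0 0 0 0 0 0; 190 0 0 -0.02 0 0 0; 190 0 0 -0.03 0 0 0"

```text
clock: 6.4
tcp_pos: [592.5, 133.4, 75.2]
orientation: [-0.119, 0.993, 0.003, 0.002]
ft_force: [0.6, 1.0, -0.2]
width: 0.391
```

```bash
python3 -c "
from h import *
wcap('w11');go(493,200,130,97)"
```

```text
t 6.45 pos [595.4 134.   82.5] th 103.7 q [ 0.22  0.32 -0.15  1.09  0.   -0.02] F [1.6 0.1 3.6] w 0.388
shift [ 0.0832  0.0886 -0.0483] turn [0.3 0.8 6.7] rows 3.14
per row k=4
  [ 0.0208  0.0222 -0.0121] [0.1 0.2 1.7]
  [ 0.0215  0.0215 -0.012 ] [0.1 0.2 1.7]
  [ 0.0221  0.0209 -0.012 ] [0.1 0.2 1.7]
  [ 0.0228  0.0202 -0.0119] [0.1 0.2 1.7]
```

View pics/w11.png

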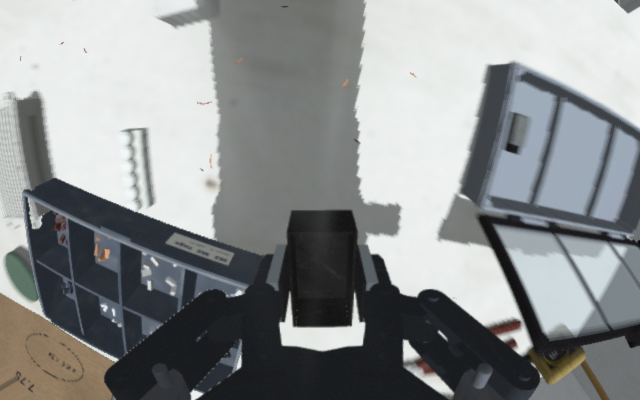

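Call:
move_arm:
  series: "190 0.036 0.01 -0.015 0 0.3 1.7; 190 0.036 0.012 -0.014 0 0.2 1.7; 190 0.03 0.025 -0.01 0 0.2 1.7; 190 0.008 0.04 -0.006 0 0.2 1.7; 190 0.002 0.041 0 0 0 2"

```text
clock: 6.87
tcp_pos: [465.7, 233.9, 130.6]
orientation: [-0.033, 0.999, 0.002, 0.001]
ft_force: [1.0, 0.2, 1.1]
width: 0.393
```

```bash
python3 -c "
from h import *
go(485,331,115,94)"
```

```text
t 6.87 pos [465.7 233.9 130.6] th 93.8 q [ 0.46  0.14 -0.26  1.17  0.    0.4 ] F [1.  0.2 1.1] w 0.393
shift [-0.0257  0.0956  0.016 ] turn [ 0.2  0.1 -0.2] rows 2.4
per row k=3
  [-0.0086  0.0319  0.0053] [ 0.1  0.  -0.1]
  [-0.0086  0.0319  0.0053] [ 0.1  0.  -0.1]
  [-0.0086  0.0319  0.0053] [ 0.1  0.  -0.1]
```

Call:
move_arm:
  series: "190 -0.0085 0.032 0.005 0 0 0; 190 -0.0085 0.032 0.005 0 0 0; 190 -0.008 0.03 0.005 0 0 0; 190 0 0 0 0 0 0"

```text
clock: 7.2
tcp_pos: [482.9, 339.7, 120.1]
orientation: [-0.035, 0.999, 0.005, 0.004]
ft_force: [0.7, 0.2, -0.4]
width: 0.386
```

```bash
python3 -c "
from h import *
wcap('w12');go(485,332,32,94)"
```

```text
t 7.25 pos [482.5 337.8 120.4] th 94.0 q [ 0.61  0.26 -0.14  1.16  0.    0.54] F [ 0.  -1.  -0.7] w 0.385
shift [-0.0014 -0.0067  0.0884] turn [ 0.5  0.5 -0. ] rows 2.13
per row k=3
  [-0.0005 -0.0022  0.0295] [ 0.2  0.2 -0. ]
  [-0.0005 -0.0021  0.0295] [ 0.2  0.2 -0. ]
  [-0.0006 -0.0021  0.0295] [ 0.2  0.2 -0. ]
```

View pics/w12.png

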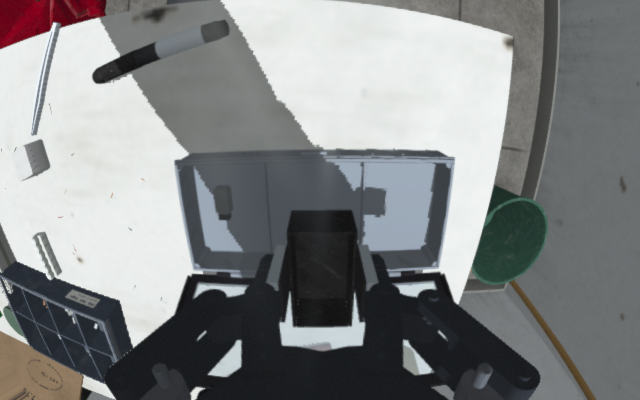

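Call:
move_arm:
  series: "190 0 -0.002 0.03 0.1 0.2 0; 190 0 -0.002 0.03 0.1 0.2 0; 190 0 -0.002 0.02 0.1 0 0; 190 0 0 0 0 0 0"

```text
clock: 7.58
tcp_pos: [484.7, 331.6, 40.9]
orientation: [-0.035, 0.999, 0.002, 0.003]
ft_force: [-0.3, -0.8, -0.0]
width: 0.389
```

```bash
python3 -c "
from h import *
wcap('w13');go(485,332,32,94)
crop('w13',140,120,500,360,2.2)"
```

```text
t 7.63 pos [485.2 331.9  42.8] th 94.0 q [ 0.6   0.3  -0.26  1.    0.    0.53] F [-0.3  0.1  0.8] w 0.39
shift [0.0003 0.     0.0108] turn [0.3 0.4 0. ] rows 0.26
per row k=1
  [0.0003 0.     0.0108] [0.3 0.4 0. ]
```

View pics/w13c.png

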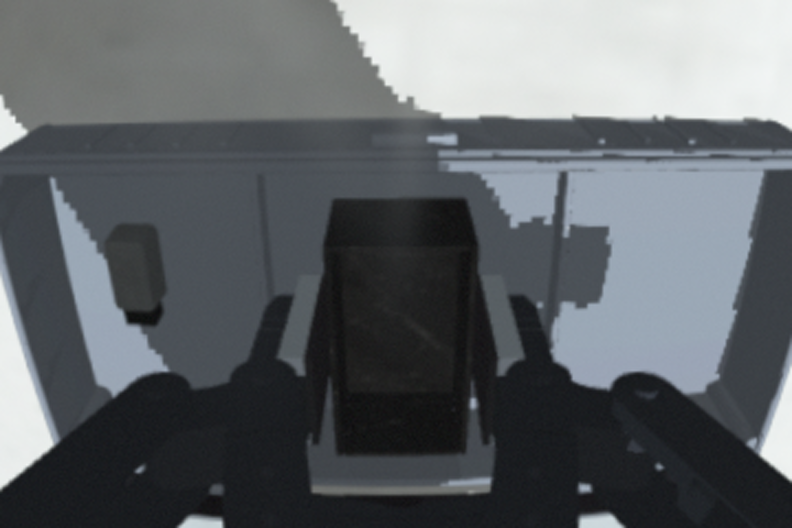

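Well centred in the middle compartment. Lower and release.

Call:
move_arm:
  series: "190 0 0 0.008 0 0.4 0; 190 0 0 0.003 0 0 0; 190 0 0 0 0 0 0"

```text
clock: 7.88
tcp_pos: [487.1, 331.4, 35.0]
orientation: [-0.034, 0.999, 0.004, 0.002]
ft_force: [0.6, 1.2, -0.5]
width: 0.39
```

Call:
move_arm:
  series: "150 0 0 0 0 0 0; 125 0 0 0 0 0 0; 125 0 0 0 0 0 0; 125 0 0 0 0 0 0"

```text
clock: 8.22
tcp_pos: [489.1, 332.2, 38.6]
orientation: [-0.034, 0.999, 0.005, 0.004]
ft_force: [-0.5, -0.6, -0.1]
width: 0.506
```

```bash
python3 -c "
from h import *
wcap('w14');go(485,332,32,94)
crop('w14',140,120,500,360,2.2)"
```

```text
t 8.27 pos [489.2 332.3  38.6] th 93.9 q [ 0.59  0.31 -0.26  0.99  0.    0.53] F [-0.2 -0.5  0.4] w 0.513
shift [ 0.0042 -0.0001  0.0066] turn [ 0.6  0.5 -0.1] rows 0.19
per row k=1
  [ 0.0042 -0.0001  0.0066] [ 0.6  0.5 -0.1]
```

View pics/w14c.png

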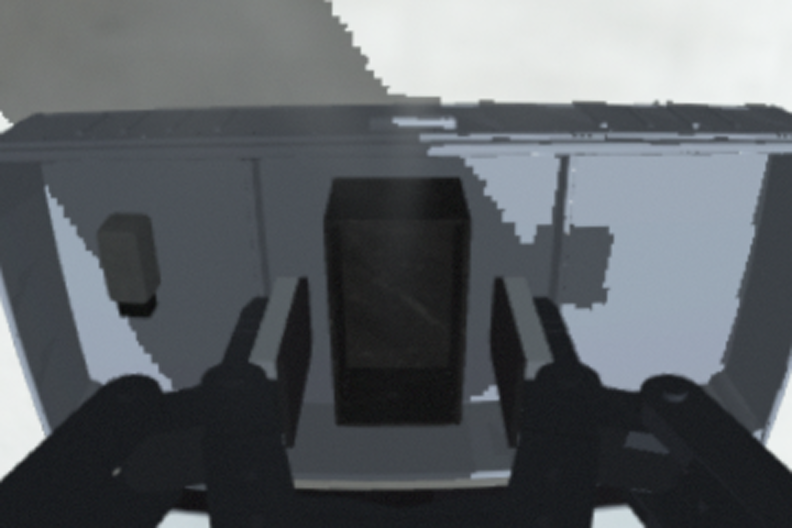

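Call:
move_arm:
  series: "110 0 0 -0.041 0 0.3 0; 110 0 0 -0.041 0 0.2 0; 110 0.003 -0.036 -0.015 0 0 0; 110 0 -0.041 0 0 0 -2; 110 0 -0.041 0 0 0 -2"

```text
clock: 8.68
tcp_pos: [494.3, 216.5, 137.6]
orientation: [-0.076, 0.997, 0.005, -0.001]
ft_force: [0.3, -0.4, -0.3]
width: 0.566
```

```bash
python3 -c "
from h import *
go(580,-12,130,104)"
```

```text
t 8.68 pos [494.3 216.5 137.6] th 98.7 q [ 0.41  0.17 -0.21  1.19  0.01  0.26] F [ 0.3 -0.4 -0.3] w 0.566
shift [-0.0503 -0.2389  0.005 ] turn [ 0.6 -0.  -5.3] rows 5.86
per row k=6
  [-0.0084 -0.0398  0.0008] [ 0.1 -0.  -0.9]
  [-0.0078 -0.0399  0.0009] [ 0.1 -0.  -0.9]
  [-0.0071 -0.0401  0.001 ] [ 0.1 -0.  -0.9]
  [-0.0065 -0.0402  0.0011] [ 0.1 -0.  -0.9]
  [-0.0059 -0.0402  0.0011] [ 0.1 -0.  -0.9]
  [-0.0053 -0.0403  0.0012] [ 0.1 -0.  -0.9]
```

Call:
move_arm:
  series: "110 -0.003 -0.041 0 0 0 -1; 110 -0.009 -0.04 0.001 0.2 0 -1; 110 -0.009 -0.04 0.001 0.2 0 -1; 110 -0.009 -0.04 0.001 0.2 0 -1; 110 -0.009 -0.04 0.001 0 0 -1"

```text
clock: 9.1
tcp_pos: [569.8, 21.6, 137.1]
orientation: [-0.124, 0.992, 0.0, 0.004]
ft_force: [1.0, 0.9, 0.4]
width: 0.572
```

Call:
move_arm:
  series: "110 -0.004 -0.02 0.005 0 0 0; 110 0 0 0 0 0 0"

```text
clock: 9.27
tcp_pos: [581.5, -4.2, 132.3]
orientation: [-0.121, 0.993, -0.001, 0.005]
ft_force: [-0.4, 0.7, 0.4]
width: 0.568
```

```bash
python3 -c "
from h import *
wcap('w15');go(587,-12,60,104)"
```

```text
t 9.32 pos [581.1  -3.  132.8] th 103.9 q [-0.01  0.24 -0.13  1.19 -0.   -0.25] F [-0.1  0.6 -0. ] w 0.571
shift [-0.0029 -0.0099  0.0729] turn [-0.2  0.5 -0.1] rows 1.77
per row k=2
  [-0.0014 -0.005   0.0364] [-0.1  0.3 -0. ]
  [-0.0016 -0.005   0.0364] [-0.1  0.3 -0. ]
```

View pics/w15.png

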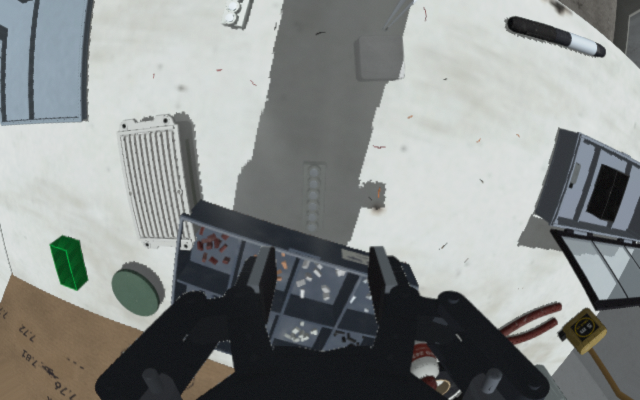

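```bash
python3 -c "
from h import *
crop('w15',250,140,390,250,5.5)"
```

```text
(no output)
```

View pics/w15c.png

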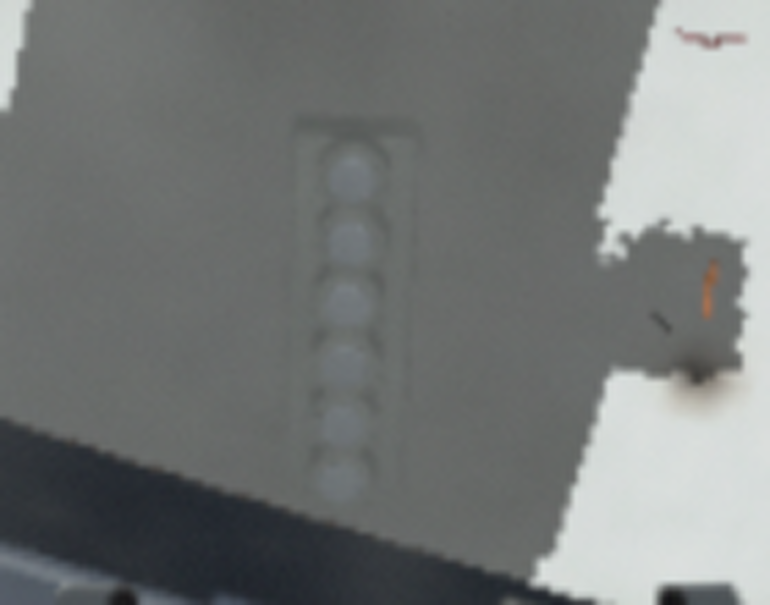

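```bash
python3 -c "
from h import *
c=lambda x,y:(250+x/5.5-.4,140+y/5.5-.4)
a=ww('w15',*c(354,170),21);b=ww('w15',*c(341,477),21);print(a,b,(a+b)/2,np.degrees(np.arctan2(*(b-a)[1::-1])),np.linalg.norm(b-a))
for q in [(296,132),(417,132)]: print(ww('w15',*c(*q),12).round(1))
print('org',ww('w15',*c(347,525),0))
m=(a+b)/2; go(m[0],m[1],60,104.5)"
```

```text
[562.77641749 -16.98031918  21.        ] [612.1821881   -7.28209843  21.        ] [587.47930279 -12.13120881  21.        ] 11.105800018091822 50.348641049358186
[561.4 -26.7  12. ]
[557.   -8.7  12. ]
org [630.77847613  -2.58264838   0.        ]
t 9.32 pos [581.1  -3.  132.8] th 103.9 q [-0.01  0.24 -0.13  1.19 -0.   -0.25] F [-0.1  0.6 -0. ] w 0.571
shift [-0.0033 -0.0102  0.0729] turn [-0.2  0.5 -0.6] rows 1.77
per row k=2
  [-0.0017 -0.0051  0.0364] [-0.1  0.3 -0.3]
  [-0.0018 -0.0052  0.0364] [-0.1  0.3 -0.3]
```

Call:
move_arm:
  series: "140 -0.002 -0.005 0.036 0 0.3 0.7; 145 -0.001 -0.005 0.036 0 0.2 0.7; 145 0 0 0.01 0 0 0; 145 0 0 0 0 0 0"

```text
clock: 9.65
tcp_pos: [588.4, -9.6, 52.3]
orientation: [-0.109, 0.994, -0.001, 0.004]
ft_force: [0.5, -0.5, -0.2]
width: 0.428
```

```bash
python3 -c "
from h import *
wcap('w16');go(584,-13,11,102.5)
crop('w16',180,150,460,350,2.8)"
```

```text
t 9.7 pos [588.4  -9.4  53. ] th 102.6 q [-0.02  0.3  -0.24  1.03 -0.   -0.24] F [-0.4  0.1 -0.2] w 0.43
shift [ 0.0054 -0.0024  0.042 ] turn [-0.1  0.4  0.1] rows 1.02
per row k=2
  [ 0.0027 -0.0012  0.021 ] [-0.1  0.2  0. ]
  [ 0.0026 -0.0012  0.021 ] [-0.1  0.2  0. ]
```

View pics/w16c.png

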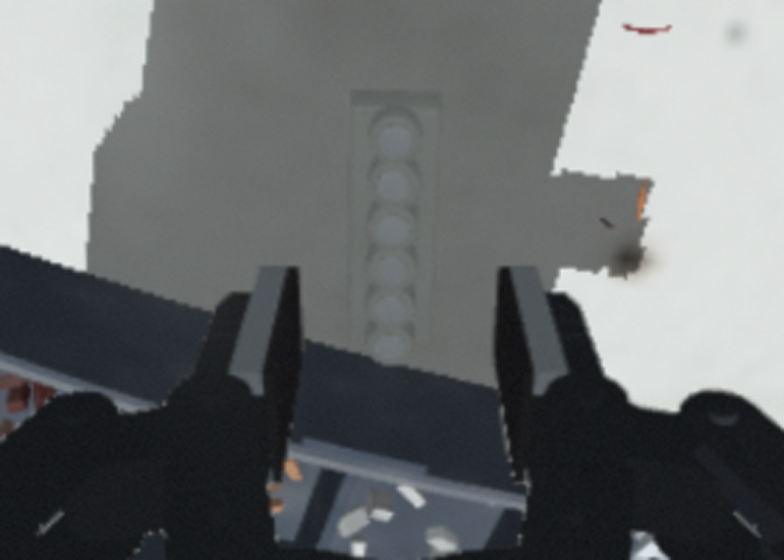

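Call:
move_arm:
  series: "150 0.003 -0.001 0.024 0 0.4 0; 150 0.002 -0.001 0.014 0 0.2 0; 150 0 0 0 0 0 0"

```text
clock: 9.95
tcp_pos: [586.3, -9.7, 19.7]
orientation: [-0.112, 0.994, -0.001, 0.002]
ft_force: [-0.5, -0.4, -0.3]
width: 0.414
```

```bash
python3 -c "
from h import *
wcap('w17');go(584,-13,11,102.5)
crop('w17',180,150,460,350,2.8)"
```

```text
t 10.0 pos [586.8  -9.6  20.8] th 102.8 q [-0.02  0.32 -0.28  0.96 -0.   -0.24] F [ 0.5  1.4 -0.7] w 0.411
shift [ 0.0035 -0.0026  0.0098] turn [-0.2  0.2  0.3] rows 0.26
per row k=1
  [ 0.0035 -0.0026  0.0098] [-0.2  0.2  0.3]
```

View pics/w17c.png

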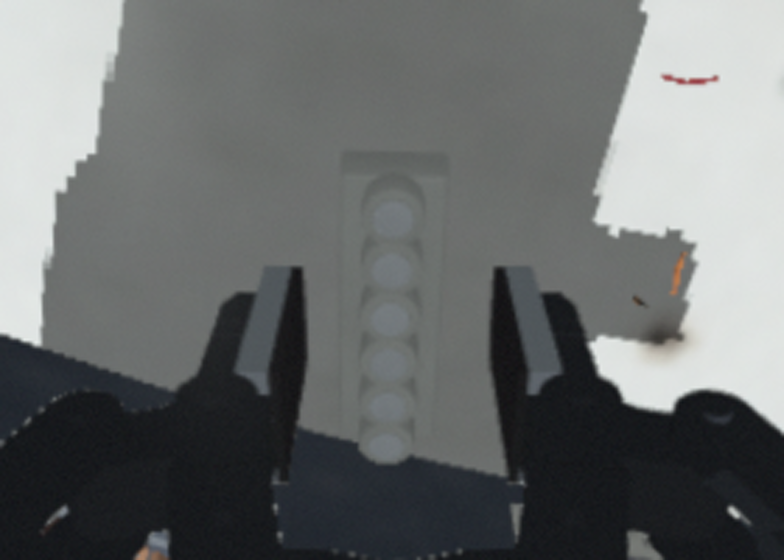

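Call:
move_arm:
  series: "150 0.003 -0.001 0.009 0 0.2 1.5; 160 0 0 0.002 0 0 0; 200 0 0 0 0 0 0; 220 0 0 0 0 0 0; 220 0 0 0 0 0 0"
  newtons: 30

```text
clock: 10.42
tcp_pos: [587.0, -10.6, 14.5]
orientation: [-0.098, 0.995, -0.002, 0.004]
ft_force: [0.6, -0.0, 0.8]
width: 0.221
```

Call:
move_arm:
  series: "220 0 0 0 0 0 0; 220 0 0 0 0 0 0"

```text
clock: 10.58
tcp_pos: [587.5, -10.6, 15.3]
orientation: [-0.098, 0.995, -0.002, 0.005]
ft_force: [-0.2, -0.4, -0.7]
width: 0.224
```

```bash
python3 -c "
from h import *
wcap('w18');go(584,-13,11,102.5)
crop('w18',180,150,460,350,2.8)"
```

```text
t 10.63 pos [587.5 -10.7  15.3] th 101.2 q [-0.02  0.32 -0.29  0.94 -0.   -0.21] F [-0.2 -0.5 -1.1] w 0.218
shift [ 0.0039 -0.0016  0.0043] turn [-0.3  0.5 -1.3] rows 0.2
per row k=1
  [ 0.0039 -0.0016  0.0043] [-0.3  0.5 -1.3]
```

View pics/w18c.png

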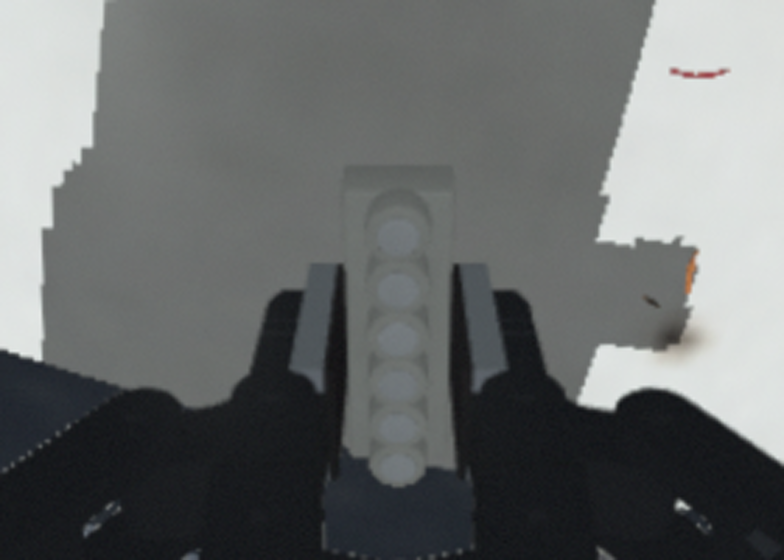

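Call:
move_arm:
  series: "220 0 0 -0.02 0 0 0; 220 0 0 -0.03 0 0 0; 220 0.01 0 -0.03 0 0.3 0"

```text
clock: 10.88
tcp_pos: [573.1, -12.3, 90.0]
orientation: [-0.098, 0.995, -0.001, -0.004]
ft_force: [0.7, -0.4, 0.2]
width: 0.221
```

```bash
python3 -c "
from h import *
wcap('w19');go(490,180,125,94)"
```

```text
t 10.93 pos [573.6 -12.7  96.6] th 101.2 q [-0.02  0.25 -0.2   1.12 -0.   -0.22] F [-0.7 -0.9  4.5] w 0.22
shift [ 0.0447  0.2051 -0.029 ] turn [-0.2 -0.2  7.2] rows 5.08
per row k=6
  [ 0.0074  0.0342 -0.0048] [-0.  -0.   1.2]
  [ 0.0082  0.034  -0.0048] [-0.  -0.   1.2]
  [ 0.0089  0.0339 -0.0048] [-0.  -0.   1.2]
  [ 0.0096  0.0337 -0.0048] [-0.  -0.   1.2]
  [ 0.0103  0.0335 -0.0048] [-0.  -0.   1.2]
  [ 0.011   0.0332 -0.0047] [-0.  -0.   1.2]
```

View pics/w19.png

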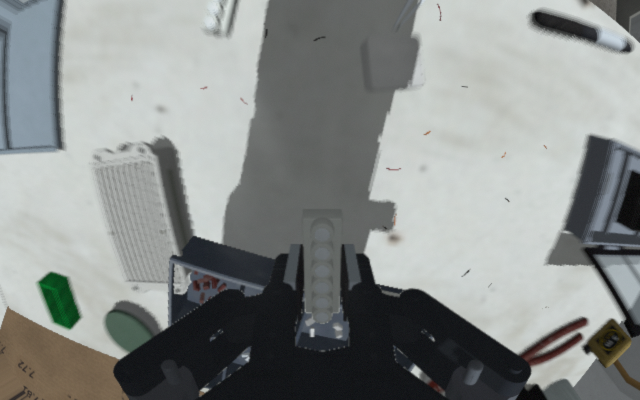

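Call:
move_arm:
  series: "220 0.02 0.034 -0.008 0 0 1.4; 220 0.02 0.034 -0.008 0 0 1.4; 220 0.02 0.034 -0.006 0 0 1.4; 220 0.012 0.037 -0.004 0 0 1.4; 220 0.008 0.039 -0.003 0 0 1.4"

```text
clock: 11.35
tcp_pos: [470.7, 149.8, 128.8]
orientation: [-0.027, 1.0, -0.003, 0.003]
ft_force: [0.7, 0.5, 0.2]
width: 0.219
```

```bash
python3 -c "
from h import *
go(487,405,125,94)"
```

```text
t 11.35 pos [470.7 149.8 128.8] th 93.1 q [ 0.31  0.09 -0.32  1.15 -0.01  0.26] F [0.7 0.5 0.2] w 0.219
shift [-0.0301  0.2539  0.0026] turn [-0.3  0.3 -0.9] rows 6.13
per row k=7
  [-0.0043  0.0363  0.0004] [-0.   0.  -0.1]
  [-0.0044  0.0363  0.0004] [-0.   0.  -0.1]
  [-0.0045  0.0363  0.0004] [-0.   0.  -0.1]
  [-0.0045  0.0362  0.0004] [-0.   0.  -0.1]
  [-0.0046  0.0362  0.0005] [-0.   0.  -0.1]
  [-0.0047  0.0362  0.0005] [-0.   0.  -0.1]
  [-0.0048  0.0362  0.0005] [-0.   0.  -0.1]
```

Call:
move_arm:
  series: "220 -0.001 0.04 0 0 0 -0.2; 220 -0.005 0.04 0 0 0 -0.2; 220 -0.005 0.04 0 0 0 -0.2; 220 -0.005 0.04 0 0 0 -0.2; 220 -0.005 0.04 0 0 0 -0.2"

```text
clock: 11.77
tcp_pos: [475.2, 358.0, 131.4]
orientation: [-0.035, 0.999, -0.002, 0.005]
ft_force: [1.8, -0.0, -0.6]
width: 0.218
```

Call:
move_arm:
  series: "220 -0.004 0.03 0 0 0 0; 220 0 0 0 0 0 0"

```text
clock: 11.93
tcp_pos: [476.6, 396.7, 130.5]
orientation: [-0.038, 0.999, -0.0, 0.006]
ft_force: [0.2, -0.9, -0.2]
width: 0.216
```

```bash
python3 -c "
from h import *
wcap('w20'); go(487,405,30,94)
crop('w20',100,110,500,310,2)"
```

```text
t 11.98 pos [476.3 394.5 130.4] th 94.3 q [ 0.7   0.31 -0.04  1.21 -0.01  0.62] F [ 0.1  0.4 -0.4] w 0.223
shift [-0.0103  0.0098  0.1005] turn [-0.1  0.6  0.3] rows 2.43
per row k=3
  [-0.0034  0.0033  0.0335] [-0.   0.2  0.1]
  [-0.0036  0.0033  0.0335] [-0.   0.2  0.1]
  [-0.0037  0.0032  0.0335] [-0.   0.2  0.1]
```

View pics/w20c.png

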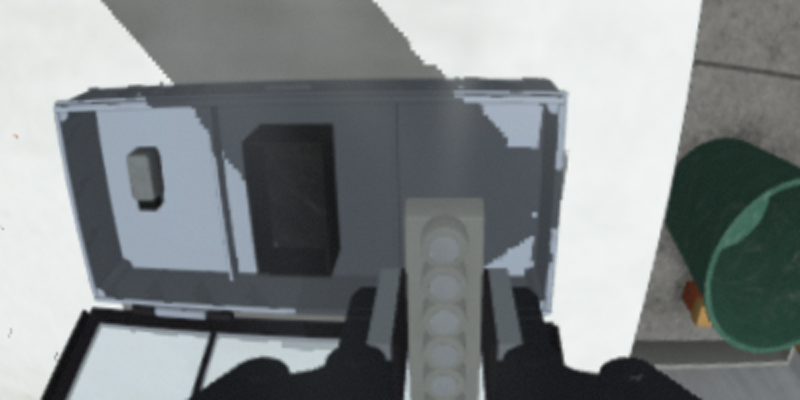

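Call:
move_arm:
  series: "220 -0.004 0.003 0.033 0 0.3 0.2; 220 -0.004 0.003 0.033 0 0.3 0; 220 -0.003 0.003 0.015 0 0 0; 220 0 0 0 0 0 0"

```text
clock: 12.32
tcp_pos: [488.4, 403.2, 48.9]
orientation: [-0.036, 0.999, -0.0, 0.002]
ft_force: [-0.3, -0.7, -0.8]
width: 0.224
```

```bash
python3 -c "
from h import *
wcap('w21'); go(488,405.5,18,94)
crop('w21',140,110,500,310,2.2)"
```

```text
t 12.37 pos [488.4 402.9  50.1] th 94.1 q [ 0.69  0.38 -0.12  1.06 -0.    0.62] F [-1.4 -0.8  0.6] w 0.224
shift [0.0003 0.0026 0.0321] turn [-0.1  0.2  0.1] rows 0.77
per row k=1
  [0.0003 0.0026 0.0321] [-0.1  0.2  0.1]
```

View pics/w21c.png

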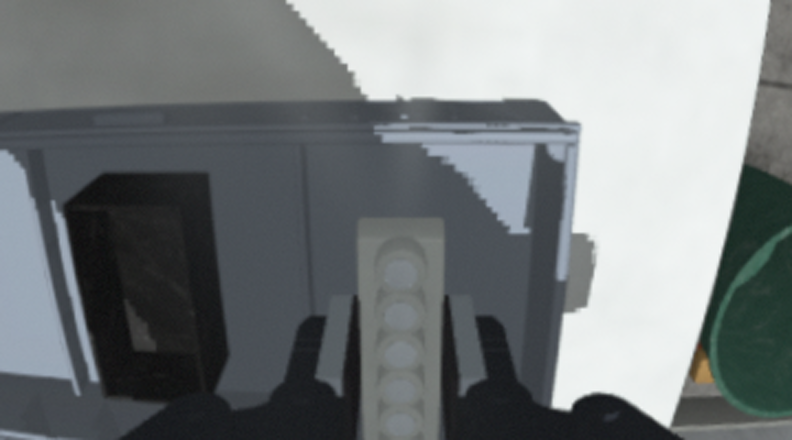

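Call:
move_arm:
  series: "220 0 0.003 0.022 0 0.2 0; 220 0 0.001 0.004 0 0 0; 220 0 0 0 0 0 0"

```text
clock: 12.62
tcp_pos: [489.7, 404.9, 27.8]
orientation: [-0.035, 0.999, 0.0, 0.002]
ft_force: [0.1, -0.6, -0.8]
width: 0.227
```

```bash
python3 -c "
from h import *
wcap('w22'); go(488,406,18,94)
crop('w22',140,110,500,310,2.2)"
```

```text
t 12.67 pos [489.6 404.7  27.9] th 94.0 q [ 0.69  0.4  -0.15  1.02 -0.    0.62] F [-0.3  0.3 -0.2] w 0.218
shift [0.0015 0.0014 0.0099] turn [-0.   0.2 -0. ] rows 0.24
per row k=1
  [0.0015 0.0014 0.0099] [-0.   0.2 -0. ]
```

View pics/w22c.png

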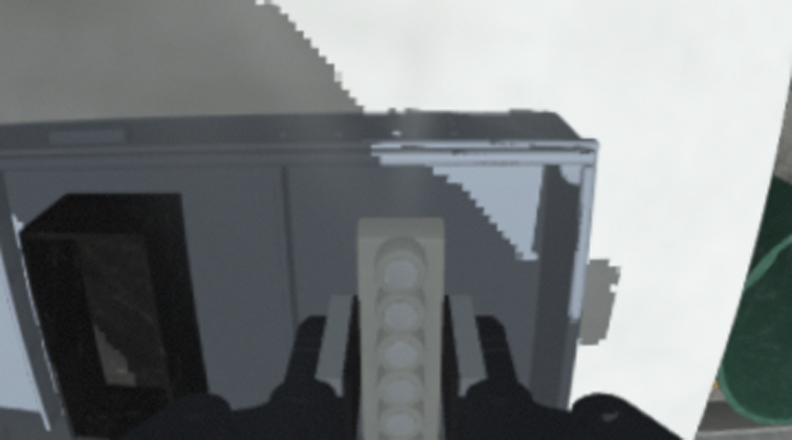

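Call:
move_arm:
  series: "220 0.001 0.003 0.006 0 0.2 0; 220 0 0.001 0.003 0 0 0; 220 0 0 0 0 0 0"

```text
clock: 12.92
tcp_pos: [489.8, 409.2, 22.8]
orientation: [-0.034, 0.999, 0.002, 0.002]
ft_force: [-0.0, -1.0, 0.7]
width: 0.22
```

```bash
python3 -c "
from h import *
wcap('w23'); go(488,406,18,94)
crop('w23',140,110,500,310,2.2)"
```

```text
t 12.97 pos [489.9 409.3  23.1] th 93.9 q [ 0.7   0.41 -0.15  1.01  0.    0.63] F [ 0.  -0.2  0.4] w 0.22
shift [ 0.0021 -0.0032  0.0051] turn [ 0.2  0.2 -0.1] rows 0.15
per row k=1
  [ 0.0021 -0.0032  0.0051] [ 0.2  0.2 -0.1]
```

View pics/w23c.png

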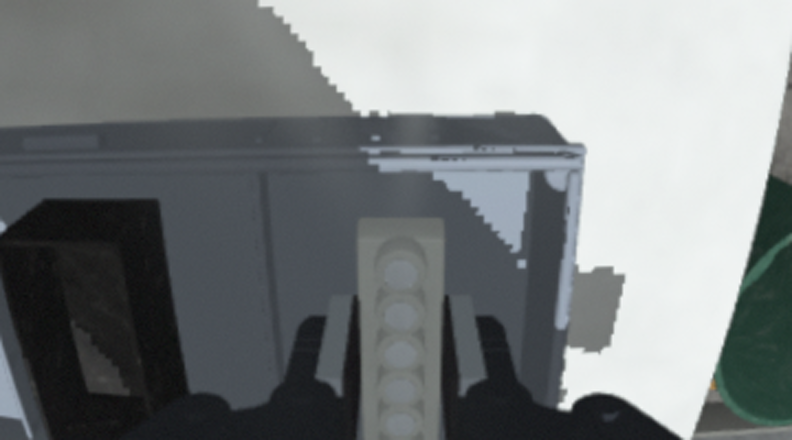

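Call:
move_arm:
  series: "220 0 0 0.005 0 0.2 0; 220 0 0 0.002 0 0 0; 220 0 0 0 0 0 0"

```text
clock: 13.22
tcp_pos: [490.4, 409.9, 16.9]
orientation: [-0.034, 0.999, 0.002, 0.001]
ft_force: [0.0, 0.3, 0.1]
width: 0.218
```

Call:
move_arm:
  series: "190 0 0 0 0 0 0; 180 0 0 0 0 0 0; 175 0 0 0 0 0 0; 175 0 0 0 0 0 0"

```text
clock: 13.55
tcp_pos: [490.3, 409.9, 16.7]
orientation: [-0.034, 0.999, 0.002, 0.001]
ft_force: [0.5, 0.6, 0.6]
width: 0.313
```

```bash
python3 -c "
from h import *
wcap('w24'); go(488,406,18,94)
crop('w24',140,110,500,310,2.2)"
```

```text
t 13.6 pos [490.3 409.9  16.7] th 93.9 q [ 0.7   0.42 -0.16  1.    0.    0.63] F [-0.1  1.   0.4] w 0.311
shift [ 0.0026 -0.0037 -0.0013] turn [ 0.2  0.1 -0.1] rows 0.11
per row k=1
  [ 0.0026 -0.0037 -0.0013] [ 0.2  0.1 -0.1]
```

View pics/w24c.png

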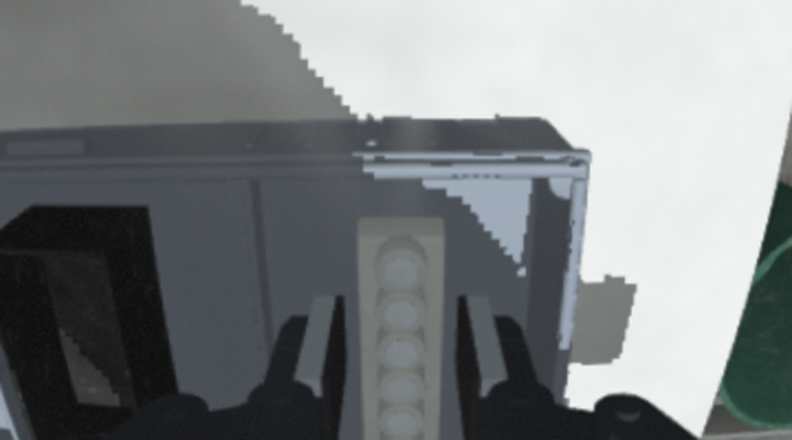

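Call:
move_arm:
  series: "180 0.003 0 -0.04 0 0 0; 200 0.003 0 -0.041 0 0 0; 255 0.002 0 -0.041 0 0 0; 255 0 0 -0.041 0 0 0; 255 0 0 -0.02 0 0 0"

```text
clock: 14.02
tcp_pos: [478.1, 405.4, 198.4]
orientation: [-0.034, 0.999, -0.003, -0.006]
ft_force: [0.3, 0.3, 0.4]
width: 0.001
```

```bash
python3 -c "
from h import *
wcap('w25'); go(630,340,195,94)"
```

```text
t 14.07 pos [479.  406.2 201.5] th 93.9 q [0.7  0.33 0.14 1.38 0.   0.63] F [ 0.4 -0.6  2.9] w -0.002
shift [-0.1462 -0.0763  0.0055] turn [-0.2 -0.4 -0.1] rows 3.96
per row k=4
  [-0.0366 -0.0191  0.0014] [-0.  -0.1 -0. ]
  [-0.0365 -0.0191  0.0014] [-0.  -0.1 -0. ]
  [-0.0365 -0.0191  0.0015] [-0.  -0.1 -0. ]
  [-0.0365 -0.0191  0.0016] [-0.  -0.1 -0. ]
```

View pics/w25.png

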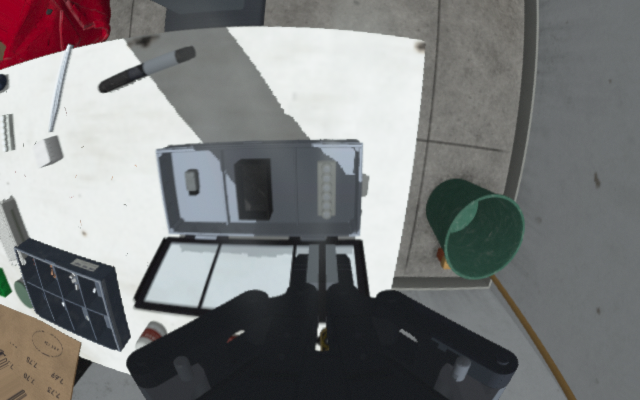

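Call:
move_arm:
  series: "255 -0.03 -0.02 -0.002 0 0 0; 255 -0.037 -0.019 0.001 0 0 0; 255 -0.037 -0.019 0.001 0 0 0; 255 -0.037 -0.019 0.001 0 0 0; 255 0 0 0 0 0 0"

```text
clock: 14.48
tcp_pos: [629.3, 340.3, 205.3]
orientation: [-0.038, 0.999, 0.001, 0.0]
ft_force: [-1.4, -0.5, -0.8]
width: 0.002
```

```bash
python3 -c "
from h import *
go(632,340,125,94);cap('scene','s1');cap('top','t1');crop('s1',180,90,380,240,4)
crop('t1',150,140,290,260,5)"
```

```text
t 14.48 pos [629.3 340.3 205.3] th 94.4 q [0.49 0.51 0.4  1.47 0.   0.42] F [-1.4 -0.5 -0.8] w 0.002
shift [-0.0026 -0.0007  0.0803] turn [0.2 0.1 0.4] rows 1.93
per row k=2
  [-0.0013 -0.0004  0.0401] [0.1 0.  0.2]
  [-0.0013 -0.0003  0.0401] [0.1 0.  0.2]
```

View pics/s1c.png

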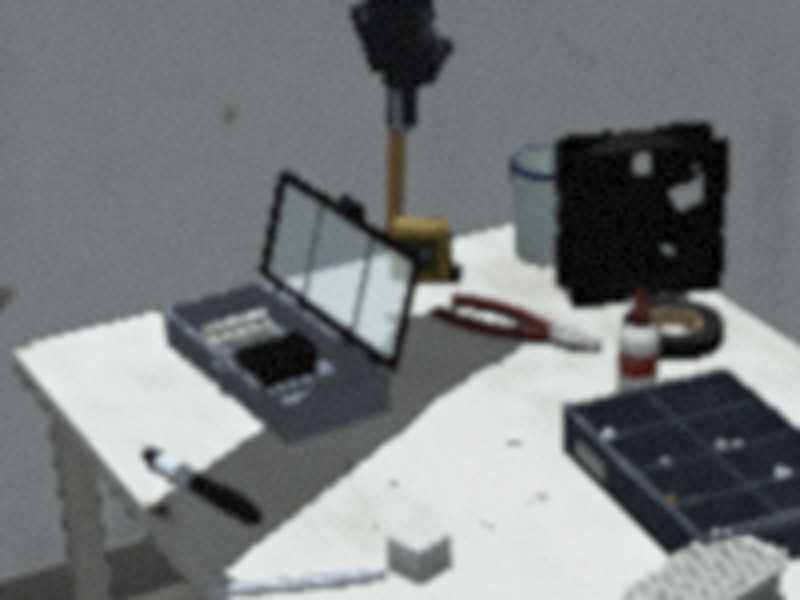

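View pics/t1c.png

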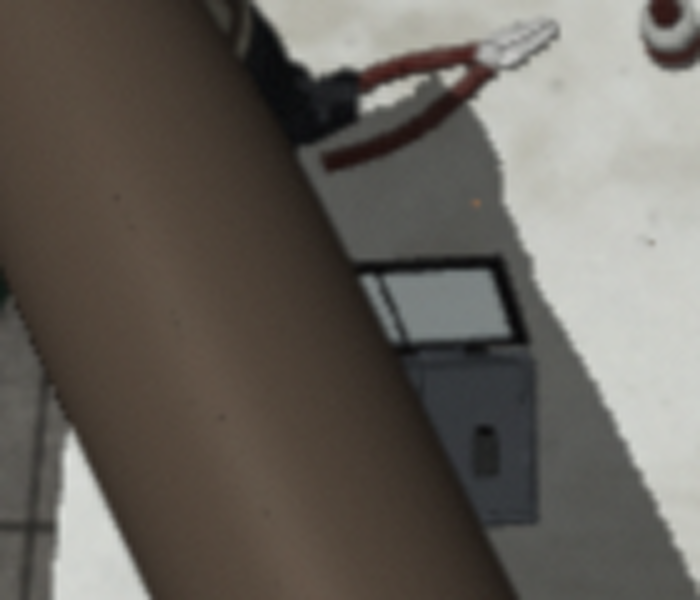

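Call:
move_arm:
  series: "255 -0.001 0 0.04 0 0 0; 255 -0.001 0 0.036 0 0 0.3; 255 0 0 0.01 0 0 0; 255 0 0 0 0 0 0"

```text
clock: 14.92
tcp_pos: [625.0, 345.8, 120.9]
orientation: [-0.038, 0.999, 0.004, 0.001]
ft_force: [0.7, -0.5, -0.4]
width: -0.002
```

```bash
python3 -c "
from h import *
go(560,338,118,94); wcap('w26')"
```

```text
t 14.92 pos [625.  345.8 120.9] th 94.3 q [0.5  0.5  0.21 1.28 0.01 0.43] F [ 0.7 -0.5 -0.4] w -0.002
shift [ 0.0654 -0.0029  0.0027] turn [0.4 0.2 0.3] rows 1.57
per row k=2
  [ 0.0327 -0.0014  0.0013] [0.2 0.1 0.2]
  [ 0.0327 -0.0015  0.0014] [0.2 0.1 0.2]
```

View pics/w26.png

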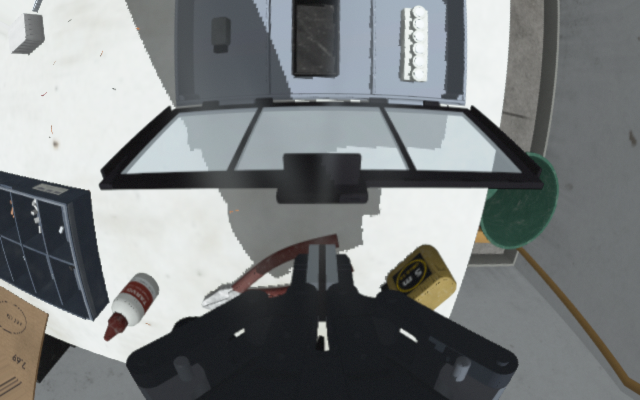

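Call:
move_arm:
  series: "255 0.025 -0.002 0.001 0 0 0; 255 0.025 -0.001 0.001 0 0 0; 255 0.02 0 0 0 0 0; 255 0.015 0 0 0 0 0; 255 0.01 0 0 0 0 0"

```text
clock: 15.38
tcp_pos: [529.5, 339.0, 128.5]
orientation: [-0.039, 0.999, 0.006, 0.007]
ft_force: [1.3, 0.2, 0.5]
width: 0.002
```

```bash
python3 -c "
from h import *
go(514,336,118,94); wcap('w27')"
```

```text
t 15.38 pos [529.5 339.  128.5] th 94.5 q [ 0.57  0.33 -0.03  1.2   0.    0.49] F [1.3 0.2 0.5] w 0.002
shift [ 0.0159 -0.0019  0.0103] turn [0.7 0.8 0.5] rows 0.46
per row k=1
  [ 0.0159 -0.0019  0.0103] [0.7 0.8 0.5]
```

View pics/w27.png

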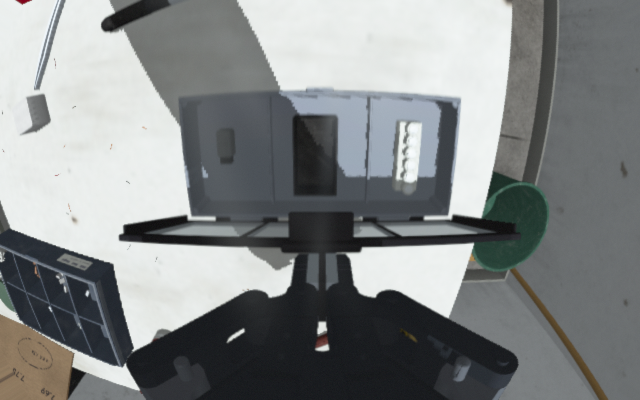

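Call:
move_arm:
  series: "255 0.015 -0.002 0.012 0.4 0.6 0.3; 255 0.016 0 0.006 0 0 0; 255 0.014 0 0.01 0 0 0; 255 0.01 0 0.012 0 0 0"

```text
clock: 15.77
tcp_pos: [478.3, 337.6, 98.4]
orientation: [-0.037, 0.999, 0.007, 0.01]
ft_force: [0.6, 0.3, 1.2]
width: -0.001
```

```bash
python3 -c "
from h import *
go(482,334,86,94); wcap('w28')"
```

```text
t 15.77 pos [478.3 337.6  98.4] th 94.3 q [ 0.61  0.25 -0.19  1.1   0.    0.54] F [0.6 0.3 1.2] w -0.001
shift [-0.0032 -0.0041  0.0124] turn [0.8 1.1 0.3] rows 0.32
per row k=1
  [-0.0032 -0.0041  0.0124] [0.8 1.1 0.3]
```

View pics/w28.png

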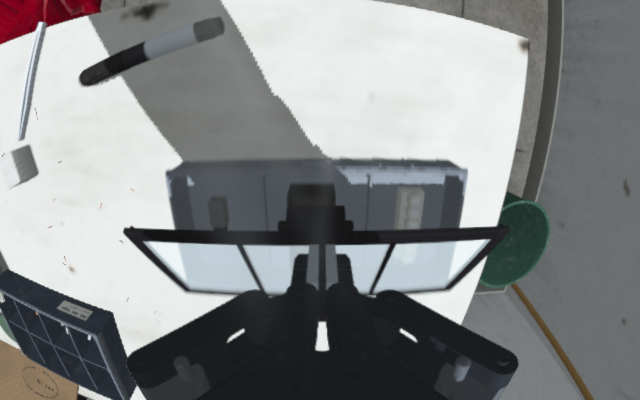

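Call:
move_arm:
  series: "255 0 -0.002 0.015 0.4 0.8 0; 255 0 -0.001 0.015 0 0 0; 255 0 0 0.012 0 0 0; 255 0 0 0.006 0 0 0"

```text
clock: 16.15
tcp_pos: [480.1, 337.0, 50.2]
orientation: [-0.039, 0.999, 0.005, 0.003]
ft_force: [-1.1, -0.3, 1.0]
width: 0.001
```

```bash
python3 -c "
from h import *
go(475,334,48,94); wcap('w29')"
```

```text
t 16.15 pos [480.1 337.   50.2] th 94.4 q [ 0.61  0.3  -0.25  1.02  0.    0.53] F [-1.1 -0.3  1. ] w 0.001
shift [ 0.0053 -0.0026  0.0021] turn [0.5 0.4 0.4] rows 0.15
per row k=1
  [ 0.0053 -0.0026  0.0021] [0.5 0.4 0.4]
```

View pics/w29.png

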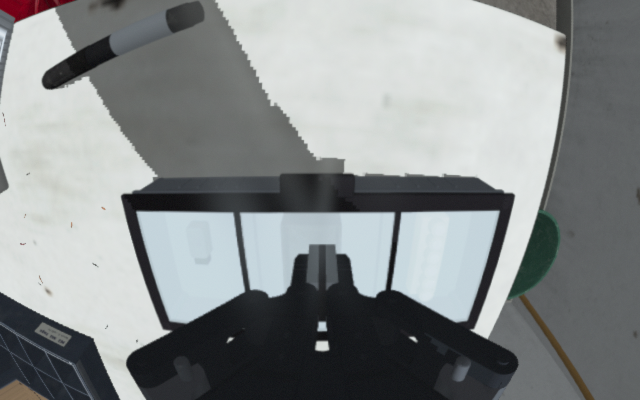

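Call:
move_arm:
  series: "255 0.01 0 0 0.3 0.3 0; 255 0.005 0 0.003 0 0 0; 255 0 0 0.004 0 0 0; 255 0 0 0.003 0 0 0"

```text
clock: 16.53
tcp_pos: [468.4, 335.9, 47.8]
orientation: [-0.037, 0.999, 0.002, 0.005]
ft_force: [-5.8, -5.0, 15.6]
width: -0.002
```

```bash
python3 -c "
from h import *
go(475,334,48,94)"
```

```text
t 16.53 pos [468.4 335.9  47.8] th 94.3 q [ 0.62  0.28 -0.28  1.   -0.    0.55] F [-5.8 -5.  15.6] w -0.002
shift [-0.0064 -0.0024 -0.0001] turn [0.2 0.6 0.3] rows 0.16
per row k=1
  [-0.0064 -0.0024 -0.0001] [0.2 0.6 0.3]
```

Call:
move_arm:
  series: "255 0 0 0 0 0 0; 255 0 0 -0.03 0 0.3 0; 220 0 0 -0.04 0 0 0; 180 0 -0.03 -0.02 0 0 0; 145 0 -0.041 0 0 0 0.8"

```text
clock: 16.95
tcp_pos: [470.6, 268.0, 143.4]
orientation: [-0.035, 0.999, 0.002, 0.002]
ft_force: [1.7, -0.1, -0.2]
width: 0.414
```

```bash
python3 -c "
from h import *
wcap('w30'); cap('scene','s2');crop('s2',180,90,380,240,4);go(425,-110,125,90)"
```

```text
t 17.05 pos [469.8 262.9 141.2] th 93.5 q [ 0.51  0.17 -0.21  1.2  -0.    0.45] F [-1.   0.3 -0.2] w 0.429
shift [ 0.0678 -0.3695  0.016 ] turn [0.  0.1 3.5] rows 9.02
per row k=10
  [ 0.0068 -0.0369  0.0016] [0.  0.  0.4]
  [ 0.0065 -0.037   0.0016] [0.  0.  0.4]
  [ 0.0063 -0.037   0.0016] [0.  0.  0.4]
  [ 0.0061 -0.0371  0.0016] [0.  0.  0.4]
  [ 0.0059 -0.0371  0.0016] [0.  0.  0.4]
  [ 0.0056 -0.0371  0.0016] [0.  0.  0.4]
  [ 0.0054 -0.0372  0.0016] [0.  0.  0.4]
  [ 0.0052 -0.0372  0.0016] [0.  0.  0.4]
  [ 0.0049 -0.0372  0.0016] [0.  0.  0.4]
  [ 0.0047 -0.0373  0.0016] [0.  0.  0.4]
```

View pics/s2c.png

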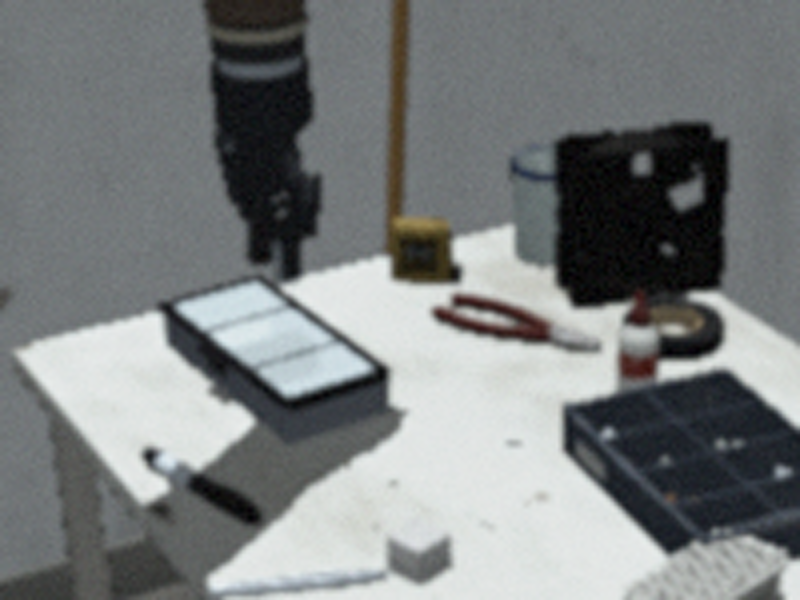

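Lid shut. On to strip B.

Call:
move_arm:
  series: "145 0.007 -0.04 0.001 0 0 0.6; 145 0.007 -0.04 0.001 0 0 0.6; 145 0.007 -0.04 0.001 0 0 0.6; 145 0.007 -0.04 0.001 0 0 0.6; 145 0.007 -0.04 0.001 0 0 0.6"

```text
clock: 17.47
tcp_pos: [443.4, 63.9, 136.5]
orientation: [-0.009, 1.0, 0.002, 0.003]
ft_force: [0.2, -1.0, -0.3]
width: 0.424
```

Call:
move_arm:
  series: "145 0.006 -0.04 0.001 0 0 0.6; 145 0.006 -0.04 0.001 0 0 0.6; 145 0.004 -0.04 0.001 0 0 0; 145 0 -0.03 0.001 0 0 0; 145 0 0 0 0 0 0"

```text
clock: 17.88
tcp_pos: [424.0, -95.6, 132.5]
orientation: [0.004, 1.0, 0.002, 0.004]
ft_force: [0.3, 1.0, 0.0]
width: 0.43
```

```bash
python3 -c "
from h import *
wcap('w31');go(425,-110,60,90)"
```

```text
t 17.93 pos [423.8 -93.9 132.5] th 89.6 q [-0.22 -0.03 -0.44  1.16  0.01 -0.21] F [ 1.  -0.6  0.7] w 0.433
shift [-0.0008 -0.0164  0.0725] turn [ 0.3  0.4 -0.4] rows 1.78
per row k=2
  [-0.0004 -0.0082  0.0362] [ 0.1  0.2 -0.2]
  [-0.0005 -0.0081  0.0362] [ 0.1  0.2 -0.2]
```

View pics/w31.png

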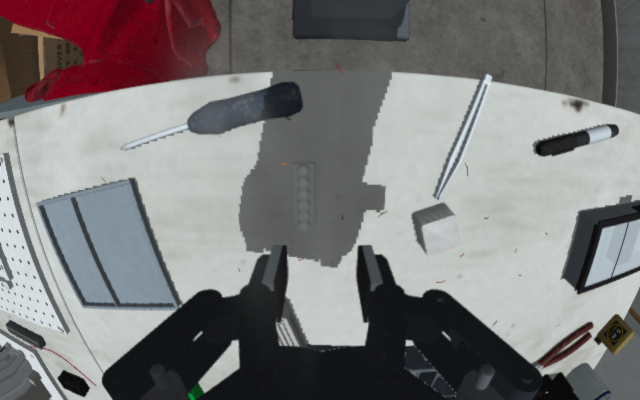

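```bash
python3 -c "
from h import *
crop('w31',250,140,370,260,5)"
```

```text
(no output)
```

View pics/w31c.png

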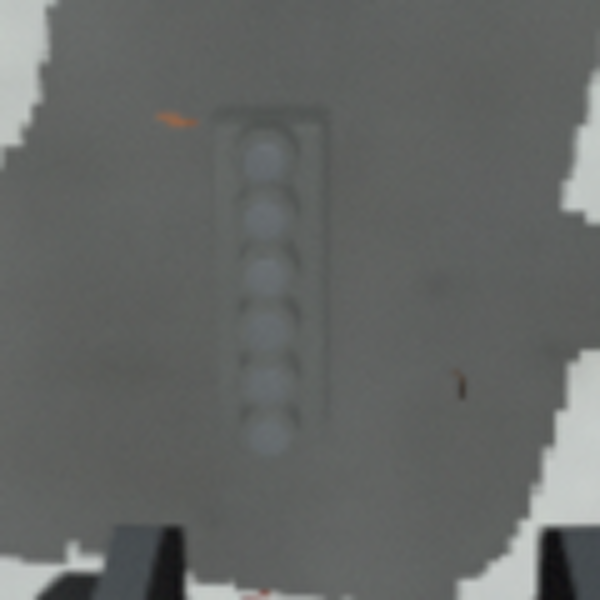

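```bash
python3 -c "
from h import *
c=lambda x,y:(250+x/5-.4,140+y/5-.4)
a=ww('w31',*c(264,158),21);b=ww('w31',*c(269,435),21);print(a,b,(a+b)/2,np.degrees(np.arctan2(*(b-a)[1::-1])),np.linalg.norm(b-a))
m=(a+b)/2; go(m[0],m[1],55,90)"
```

```text
[ 403.26122247 -112.14834441   21.        ] [ 453.25377575 -112.68684185   21.        ] [ 428.25749911 -112.41759313   21.        ] -0.6171406524412227 49.995453429714296
t 17.93 pos [423.8 -93.9 132.5] th 89.6 q [-0.22 -0.03 -0.44  1.16  0.01 -0.21] F [ 1.  -0.6  0.7] w 0.433
shift [-0.004  -0.0188  0.0775] turn [ 0.3  0.4 -0.4] rows 1.91
per row k=2
  [-0.002  -0.0094  0.0387] [ 0.1  0.2 -0.2]
  [-0.0021 -0.0093  0.0388] [ 0.1  0.2 -0.2]
```

Call:
move_arm:
  series: "145 -0.002 -0.009 0.036 0 0.2 0; 145 -0.002 -0.009 0.036 0 0.2 0; 145 0 0 0.015 0 0 0; 150 0 0 0 0 0 0"

```text
clock: 18.27
tcp_pos: [430.9, -110.1, 45.4]
orientation: [0.004, 1.0, 0.003, 0.003]
ft_force: [0.4, 0.9, -0.5]
width: 0.411
```

```bash
python3 -c "
from h import *
wcap('w32');go(428,-112,12,89.5)
crop('w32',180,150,460,350,2.8)"
```

```text
t 18.32 pos [ 431.2 -110.1   46.5] th 89.6 q [-0.25  0.05 -0.56  0.96  0.01 -0.25] F [-0.5 -0.1  0.8] w 0.411
shift [ 0.0034 -0.0022  0.0345] turn [0.3 0.4 0.1] rows 0.83
per row k=1
  [ 0.0034 -0.0022  0.0345] [0.3 0.4 0.1]
```

View pics/w32c.png

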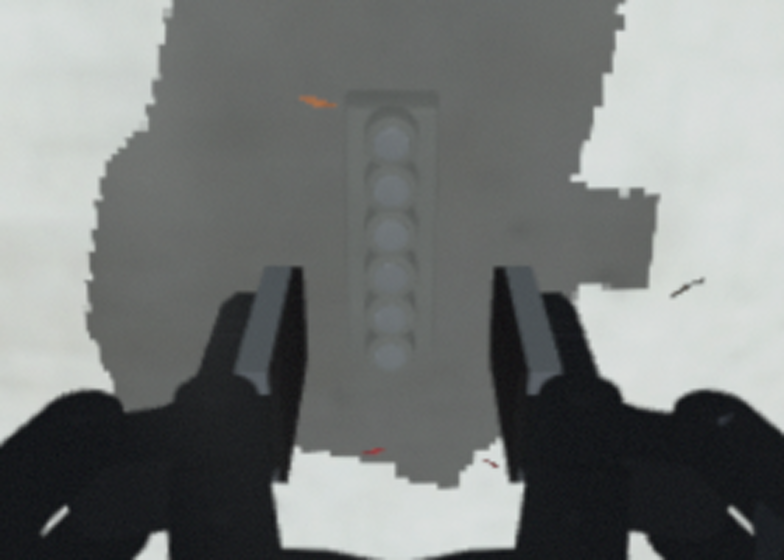

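Call:
move_arm:
  series: "150 0.001 -0.001 0.02 0 0.3 0; 150 0.001 -0.001 0.011 0 0.2 0; 155 0 0 0.003 0 0 0; 155 0 0 0 0 0 0"

```text
clock: 18.65
tcp_pos: [432.4, -109.2, 15.6]
orientation: [0.001, 1.0, 0.003, 0.001]
ft_force: [-0.4, -0.2, 0.2]
width: 0.394
```

```bash
python3 -c "
from h import *
wcap('w33');go(428,-112,12,89.5)
crop('w33',180,150,460,350,2.8)"
```

```text
t 18.7 pos [ 432.7 -109.3   16.1] th 89.9 q [-0.25  0.08 -0.6   0.89  0.01 -0.25] F [ 1.  -0.  -0.4] w 0.393
shift [ 0.0047 -0.0027  0.004 ] turn [0.3 0.2 0.4] rows 0.16
per row k=1
  [ 0.0047 -0.0027  0.004 ] [0.3 0.2 0.4]
```

View pics/w33c.png

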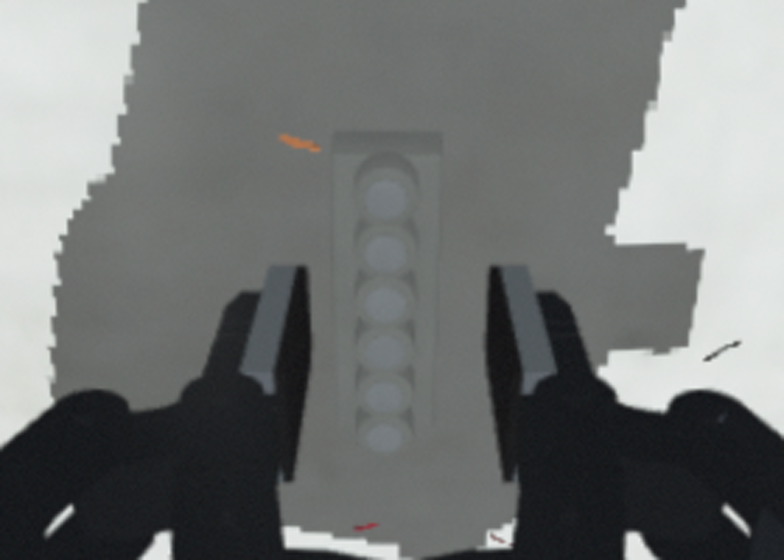

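Call:
move_arm:
  series: "155 0.005 -0.003 0.004 0 0.2 0; 160 0 0 0.002 0 0 0; 200 0 0 0 0 0 0; 220 0 0 0 0 0 0; 220 0 0 0 0 0 0"
  newtons: 30

```text
clock: 19.12
tcp_pos: [429.5, -112.8, 13.1]
orientation: [0.001, 1.0, 0.002, 0.002]
ft_force: [-0.4, -0.1, -0.4]
width: 0.218
```

Call:
move_arm:
  series: "220 0 0 0 0 0 0; 220 0 0 0 0 0 0; 220 0 0 -0.03 0 0 0; 220 0 0 -0.04 0 0 0"

```text
clock: 19.45
tcp_pos: [424.0, -111.8, 78.0]
orientation: [0.001, 1.0, 0.004, -0.004]
ft_force: [1.1, -0.0, -0.1]
width: 0.222
```

```bash
python3 -c "
from h import *
wcap('w34');go(505,-405,80,98.2)"
```

```text
t 19.5 pos [ 427.8 -112.9   86.1] th 89.9 q [-0.26  0.02 -0.5   1.06  0.   -0.26] F [ 2.2 -0.8  4.5] w 0.223
shift [-0.0776 -0.292   0.005 ] turn [ 0.3  0.1 -8.3] rows 7.25
per row k=8
  [-0.0097 -0.0365  0.0006] [ 0.  0. -1.]
  [-0.009  -0.0367  0.0006] [ 0.  0. -1.]
  [-0.0084 -0.0368  0.0007] [ 0.  0. -1.]
  [-0.0077 -0.037   0.0007] [ 0.  0. -1.]
  [-0.007  -0.0371  0.0007] [ 0.  0. -1.]
  [-0.0064 -0.0372  0.0007] [ 0.  0. -1.]
  [-0.0057 -0.0373  0.0007] [ 0.  0. -1.]
  [-0.005  -0.0374  0.0007] [ 0.  0. -1.]
```

View pics/w34.png

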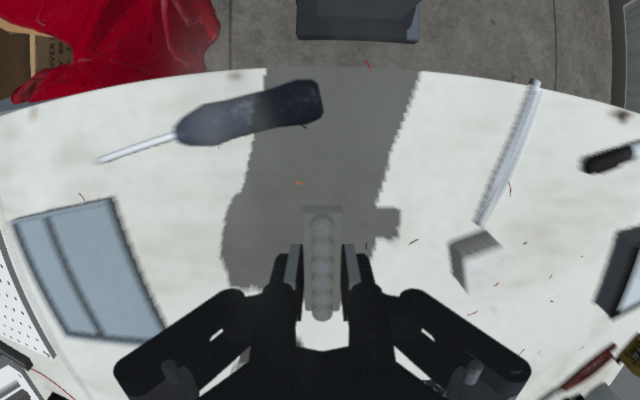

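Call:
move_arm:
  series: "220 -0.01 -0.036 -0.001 0 0 -1; 220 -0.009 -0.037 0 0 0 -1; 220 -0.009 -0.037 0 0 0 -1; 220 -0.009 -0.037 0 0 0 -1; 220 -0.008 -0.037 0 0 0 -1"

```text
clock: 19.92
tcp_pos: [483.8, -296.6, 93.1]
orientation: [-0.051, 0.999, 0.001, 0.006]
ft_force: [1.2, -0.3, -0.0]
width: 0.222
```

Call:
move_arm:
  series: "220 -0.008 -0.037 0 0 0 -1; 220 -0.008 -0.037 0 0 0 -1; 220 -0.006 -0.03 0 0 0 -1; 220 0 0 0 0 0 0"

```text
clock: 20.25
tcp_pos: [520.2, -409.5, 91.8]
orientation: [-0.076, 0.997, -0.001, 0.007]
ft_force: [-1.8, 0.5, 0.4]
width: 0.224
```

```bash
python3 -c "
from h import *
wcap('w35');go(505,-405,20,98.2)"
```

```text
t 20.3 pos [ 519.4 -407.4   91.6] th 98.7 q [-0.67  0.41  0.    1.16  0.01 -0.82] F [-0.8  0.5 -0.7] w 0.219
shift [0.0148 0.0046 0.0714] turn [-0.   0.8  0.5] rows 1.75
per row k=2
  [0.0074 0.0023 0.0357] [-0.   0.4  0.3]
  [0.0072 0.0022 0.0357] [-0.   0.4  0.3]
```

View pics/w35.png

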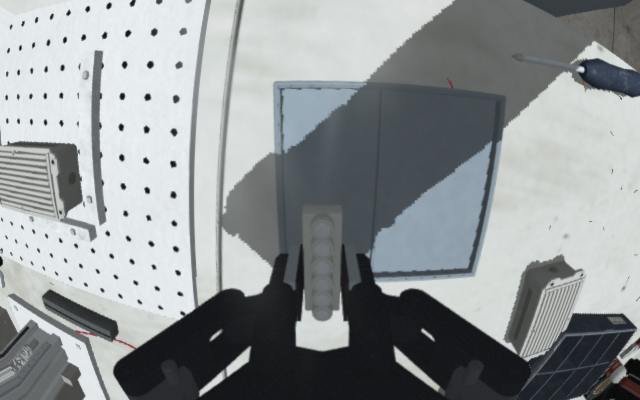

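Call:
move_arm:
  series: "220 0.008 0.003 0.034 0 0.4 0.2; 220 0.008 0.001 0.026 0 0.3 0.2; 220 0 0 0 0 0 0"

```text
clock: 20.55
tcp_pos: [504.1, -405.6, 30.9]
orientation: [-0.072, 0.997, -0.001, 0.002]
ft_force: [-0.1, -0.0, -0.3]
width: 0.222
```

```bash
python3 -c "
from h import *
wcap('w36');go(505,-405,17,98.2)
crop('w36',160,50,520,310,2.2)"
```

```text
t 20.6 pos [ 505.  -405.7   32.9] th 98.3 q [-0.68  0.42 -0.11  1.03  0.   -0.82] F [-0.7  0.9 -0.2] w 0.216
shift [-0.      0.0008  0.0159] turn [-0.2  0.3  0.1] rows 0.38
per row k=1
  [-0.      0.0008  0.0159] [-0.2  0.3  0.1]
```

View pics/w36c.png

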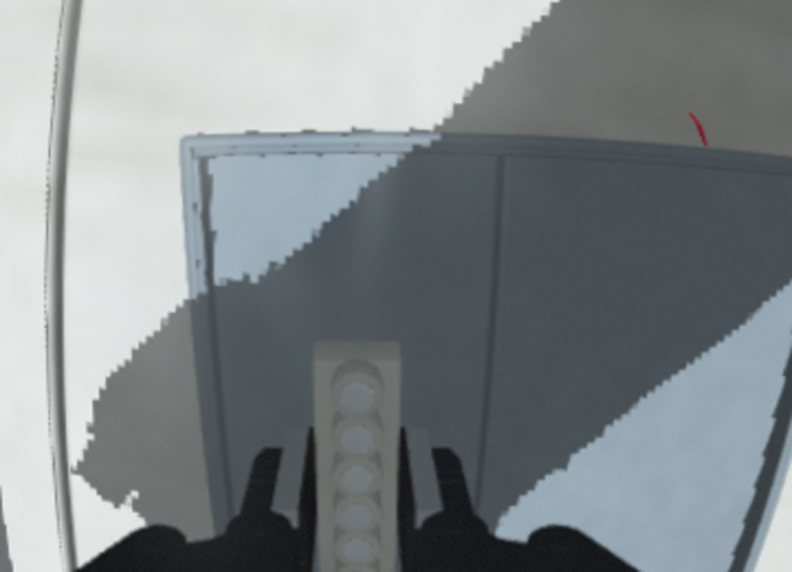

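Centred. Lower (pick height 13 on the bench, so ≈16 here) and release.

Call:
move_arm:
  series: "220 0 0 0.012 0 0.3 0; 220 0 0 0.004 0 0 0; 220 0 0 0 0 0 0; 220 0 0 0 0 0 0"

```text
clock: 20.93
tcp_pos: [507.6, -404.6, 20.5]
orientation: [-0.073, 0.997, -0.003, 0.002]
ft_force: [-0.2, 0.6, 0.3]
width: 0.219
```

```bash
python3 -c "
from h import *
go(505,-405,16,98.2)"
```

```text
t 20.93 pos [ 507.6 -404.6   20.5] th 98.4 q [-0.67  0.43 -0.13  1.01 -0.   -0.82] F [-0.2  0.6  0.3] w 0.219
shift [ 0.0027 -0.      0.0045] turn [-0.4  0.2  0.2] rows 0.13
per row k=1
  [ 0.0027 -0.      0.0045] [-0.4  0.2  0.2]
```

Call:
move_arm:
  series: "220 0 0 0.004 0 0.2 0; 220 0 0 0.001 0 0 0; 180 0 0 0 0 0 0; 165 0 0 0 0 0 0; 165 0 0 0 0 0 0"

```text
clock: 21.35
tcp_pos: [510.0, -405.4, 18.5]
orientation: [-0.074, 0.997, -0.005, 0.002]
ft_force: [0.2, 0.6, 0.5]
width: 0.351
```

Call:
move_arm:
  series: "165 0 0 0 0 0 0; 150 0 0 -0.04 0 0 0; 100 0 0 -0.04 0 0 0; 50 0 0 -0.041 0 0 0"

```text
clock: 21.68
tcp_pos: [504.2, -400.5, 131.3]
orientation: [-0.074, 0.997, 0.002, -0.005]
ft_force: [0.8, -0.8, -0.5]
width: 0.687
```

```bash
python3 -c "
from h import *
wcap('w37');go(600,-153,160,104.5)
"
```

```text
t 21.73 pos [ 507.2 -402.8  141.8] th 98.4 q [-0.67  0.37  0.06  1.26 -0.   -0.82] F [ 0.4 -1.3  7. ] w 0.767
shift [-0.1284  0.2334 -0.0195] turn [-0.3 -0.1 -6.1] rows 6.41
per row k=7
  [-0.0183  0.0333 -0.0028] [-0.  -0.  -0.9]
  [-0.0188  0.0331 -0.0028] [-0.  -0.  -0.9]
  [-0.0193  0.0328 -0.0027] [-0.  -0.  -0.9]
  [-0.0198  0.0325 -0.0027] [-0.  -0.  -0.9]
  [-0.0203  0.0322 -0.0027] [-0.  -0.  -0.9]
  [-0.0208  0.0319 -0.0027] [-0.  -0.  -0.9]
  [-0.0213  0.0316 -0.0026] [-0.  -0.  -0.9]
```

View pics/w37.png

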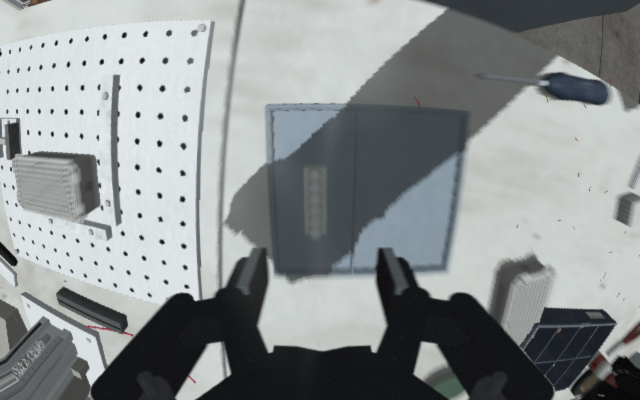

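Call:
move_arm:
  series: "20 -0.018 0.033 -0.003 0 0 -0.9; 0 -0.019 0.033 -0.003 0 0 -0.9; 0 -0.019 0.033 -0.003 0 0 -0.9; 0 -0.02 0.033 -0.003 0 0 -0.9; 0 -0.02 0.032 0 0 0 -0.9"

```text
clock: 22.15
tcp_pos: [576.1, -229.0, 160.7]
orientation: [-0.107, 0.994, -0.008, 0.005]
ft_force: [1.4, -0.7, 0.0]
width: 0.999
```

Call:
move_arm:
  series: "0 -0.02 0.03 0 0 0 -0.9; 0 -0.01 0.01 0 0 0 -0.9; 0 0 0 0 0 0 0"

```text
clock: 22.4
tcp_pos: [599.7, -175.2, 161.3]
orientation: [-0.127, 0.992, -0.008, 0.007]
ft_force: [-0.1, -0.5, -0.5]
width: 0.997
```

```bash
python3 -c "
from h import *
wcap('w38');go(600,-153,100,104.5)
"
```

```text
t 22.45 pos [ 599.2 -176.1  161.3] th 104.5 q [-0.28  0.31  0.02  1.26 -0.01 -0.53] F [ 0.8 -0.3  0.1] w 0.998
shift [-0.0059  0.0233  0.0609] turn [-1.   0.7  0. ] rows 1.57
per row k=2
  [-0.003   0.0116  0.0305] [-0.5  0.3  0. ]
  [-0.0031  0.0114  0.0305] [-0.5  0.3  0. ]
```

View pics/w38.png

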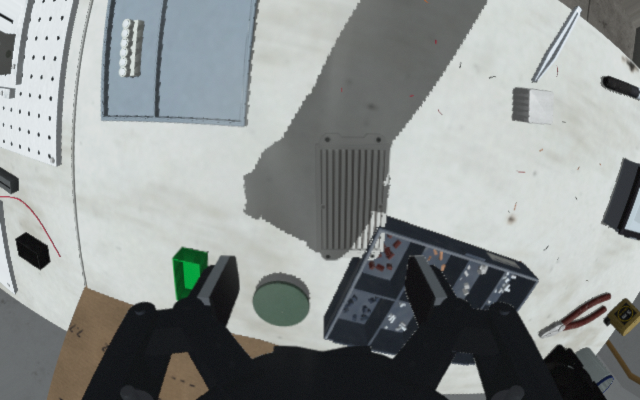

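```bash
python3 -c "
from h import *
crop('w38',280,120,440,280,4)
"
```

```text
(no output)
```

View pics/w38c.png

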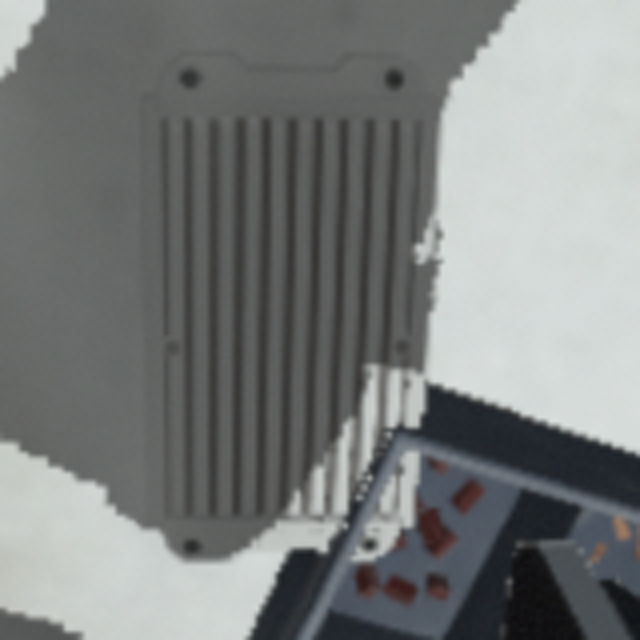

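```bash
python3 -c "
from h import *
c=lambda x,y:(280+x/4-.4,120+y/4-.4)
for n,x,y,z in [('nearmid',290,118,39),('farmid',289,518,39),('scrL',173,347,39),('scrR',402,347,39),('orgcorner',395,435,40),('orgcor2',425,385,0),('nl',163,118,39),('nr',418,118,39),('nscL',190,77,20),('nscR',395,77,20),('fscL',192,545,20),('fscR',370,545,20)]: print(n,ww('w38',*c(x,y),z).round(1))
"
```

```text
nearmid [ 558.4 -163.1   39. ]
farmid [ 649.7 -136.1   39. ]
scrL [ 614.7 -173.7   39. ]
scrR [ 601.4 -124.1   39. ]
orgcorner [ 622.2 -118.9   40. ]
orgcor2 [ 623.2 -103.8    0. ]
nl [ 565.3 -188.8   39. ]
nr [ 551.  -136.8   39. ]
nscL [ 558.4 -184.8   20. ]
nscR [ 546.  -140.3   20. ]
fscL [ 673.8 -153.4   20. ]
fscR [ 662.2 -108.9   20. ]
```

```bash
python3 -c "
from h import *
go(601,-151,85,105.3)
"
```

```text
t 22.45 pos [ 599.2 -176.1  161.3] th 104.5 q [-0.28  0.31  0.02  1.26 -0.01 -0.53] F [ 0.8 -0.3  0.1] w 0.998
shift [-0.0072  0.0252  0.0759] turn [-1.   0.6 -0.8] rows 1.93
per row k=2
  [-0.0036  0.0126  0.0379] [-0.5  0.3 -0.4]
  [-0.0039  0.0122  0.038 ] [-0.5  0.3 -0.4]
```

Call:
move_arm:
  series: "0 -0.004 0.012 0.037 -0.5 0.3 -0.4; 0 -0.004 0.012 0.035 -0.5 0.3 -0.4; 0 0 0 0 0 0 0"

```text
clock: 22.7
tcp_pos: [603.1, -155.0, 90.0]
orientation: [-0.132, 0.991, -0.002, 0.003]
ft_force: [-1.9, 0.4, -1.9]
width: 0.999
```

```bash
python3 -c "
from h import *
wcap('w39');go(601,-151,21,105.3)
crop('w39',160,100,480,340,2.5)
"
```

```text
t 22.75 pos [ 603.8 -156.2   93. ] th 105.1 q [-0.25  0.34 -0.09  1.13 -0.   -0.52] F [-0.7  0.8  1.2] w 1.003
shift [0.0019 0.0063 0.0719] turn [-0.4  0.4 -0.2] rows 1.73
per row k=2
  [0.001  0.0032 0.036 ] [-0.2  0.2 -0.1]
  [0.0008 0.003  0.036 ] [-0.2  0.2 -0.1]
```

View pics/w39c.png

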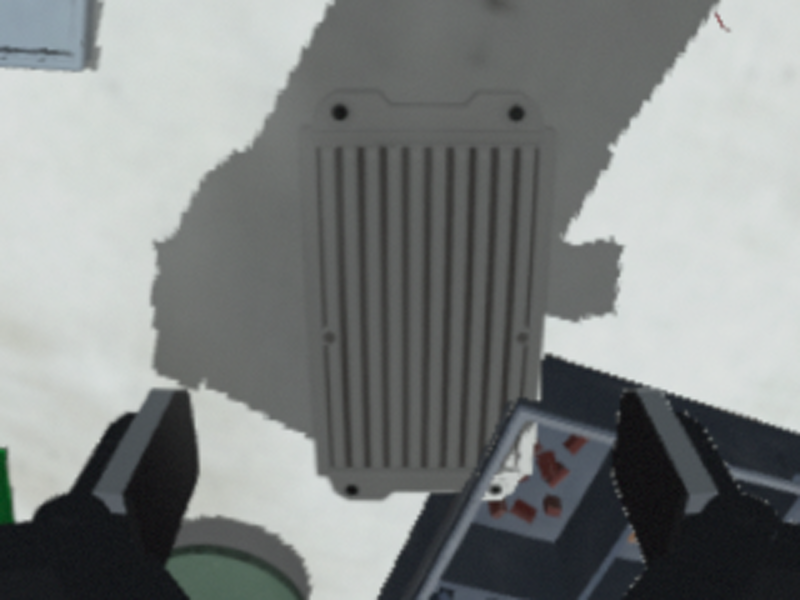

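```bash
python3 -c "
from h import *
c=lambda x,y:(160+x/2.5-.4,100+y/2.5-.4)
P={}
for n,x,y,z in [('orgb',545,356,0),('orgb',545,356,5),('orgt',519,402,40),('orgt',519,402,50),('nl',302,130,39),('nr',554,130,39),('fl',320,472,39),('nmid',428,148,39),('fmid',428,467,39),('scL',330,338,39),('scR',522,338,39),('nsL',340,112,20),('nsR',516,112,20),('nsL',340,112,36),('nsR',516,112,36)]: print(n,z,ww('w39',*c(x,y),z).round(1))
"
```

```text
orgb 0 [ 623.3 -103.5    0. ]
orgb 5 [ 621.  -105.1    5. ]
orgt 40 [ 620.5 -118.9   40. ]
orgt 50 [ 615.1 -122.1   50. ]
nl 39 [ 562.3 -193.7   39. ]
nr 39 [ 545.9 -134.1   39. ]
fl 39 [ 659.7 -167.1   39. ]
nmid 39 [ 558.7 -162.7   39. ]
fmid 39 [ 649.1 -137.1   39. ]
scL 39 [ 615.3 -174.    39. ]
scR 39 [ 601.8 -124.3   39. ]
nsL 20 [ 559.2 -186.5   20. ]
nsR 20 [ 546.7 -141.2   20. ]
nsL 36 [ 556.2 -185.9   36. ]
nsR 36 [ 544.6 -144.    36. ]
```

Call:
move_arm:
  series: "0 0.002 0.004 0.034 -0.2 0.3 0; 0 0.001 0.002 0.02 -0.2 0.2 0; 0 0 0 0 0 0 0"

```text
clock: 23.0
tcp_pos: [602.0, -157.3, 44.2]
orientation: [-0.129, 0.992, -0.003, 0.003]
ft_force: [-0.1, -0.4, -0.4]
width: 1.0
```

```bash
python3 -c "
from h import *
wcap('w40');go(600,-151,21,105.3)
crop('w40',140,100,500,360,2.2)
"
```

```text
t 23.05 pos [ 602.5 -157.7   45.8] th 104.8 q [-0.25  0.36 -0.16  1.03 -0.   -0.51] F [ 0.2 -0.3 -0.5] w 0.999
shift [0.0008 0.0073 0.0247] turn [-0.4  0.3 -0.5] rows 0.62
per row k=1
  [0.0008 0.0073 0.0247] [-0.4  0.3 -0.5]
```

View pics/w40c.png

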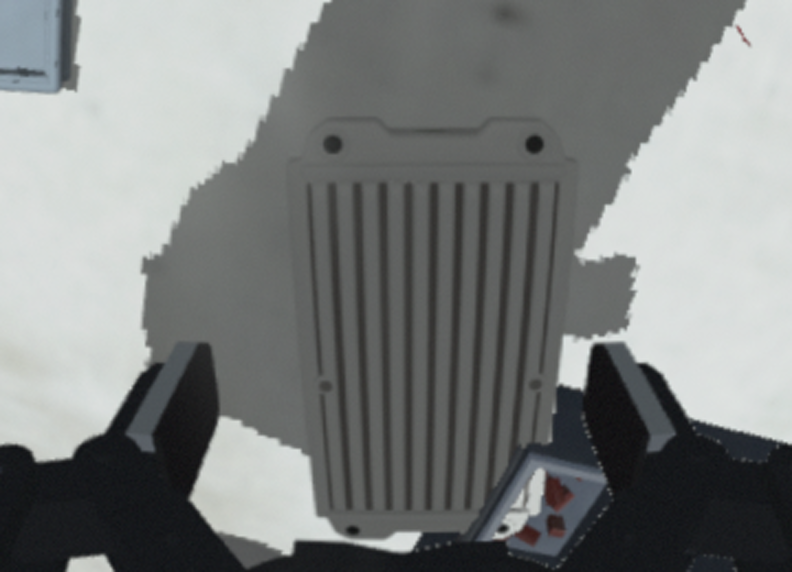

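Call:
move_arm:
  series: "0 0.001 0.008 0 -0.3 0.3 -0.4; 0 0 0.002 0 0 0 0; 0 0 0 0 0 0 0"

```text
clock: 23.3
tcp_pos: [601.0, -151.1, 52.3]
orientation: [-0.13, 0.991, -0.002, 0.004]
ft_force: [0.4, -0.3, 0.2]
width: 1.002
```

```bash
python3 -c "
from h import *
wcap('w41');go(600,-151,21,105.3)
crop('w41',140,100,500,360,2.2)
"
```

```text
t 23.35 pos [ 601.3 -151.2   52.6] th 105.0 q [-0.25  0.35 -0.16  1.04 -0.   -0.51] F [ 1.3  0.4 -0.1] w 1.0
shift [0.0015 0.0007 0.0316] turn [-0.4  0.4 -0.3] rows 0.76
per row k=1
  [0.0015 0.0007 0.0316] [-0.4  0.4 -0.3]
```

View pics/w41c.png

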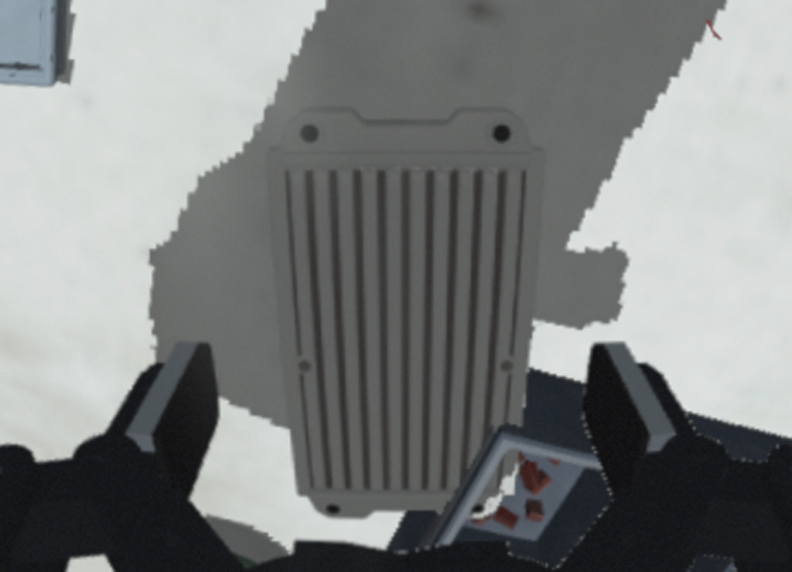

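Call:
move_arm:
  series: "0 0.001 0.001 0.018 -0.2 0.3 -0.2; 0 0.001 0 0.01 0 0.2 0; 0 0 0 0 0 0 0"

```text
clock: 23.6
tcp_pos: [602.1, -151.6, 28.6]
orientation: [-0.132, 0.991, -0.003, 0.003]
ft_force: [-0.4, 0.3, -0.1]
width: 1.001
```

```bash
python3 -c "
from h import *
wcap('w42');go(600,-151,21,105.3)
crop('w42',140,100,500,360,2.2)
"
```

```text
t 23.65 pos [ 602.3 -151.7   29.2] th 105.2 q [-0.25  0.37 -0.19  1.   -0.   -0.51] F [ 0.6 -0.5  0.1] w 1.001
shift [0.0021 0.0013 0.0082] turn [-0.4  0.3 -0.1] rows 0.21
per row k=1
  [0.0021 0.0013 0.0082] [-0.4  0.3 -0.1]
```

View pics/w42c.png

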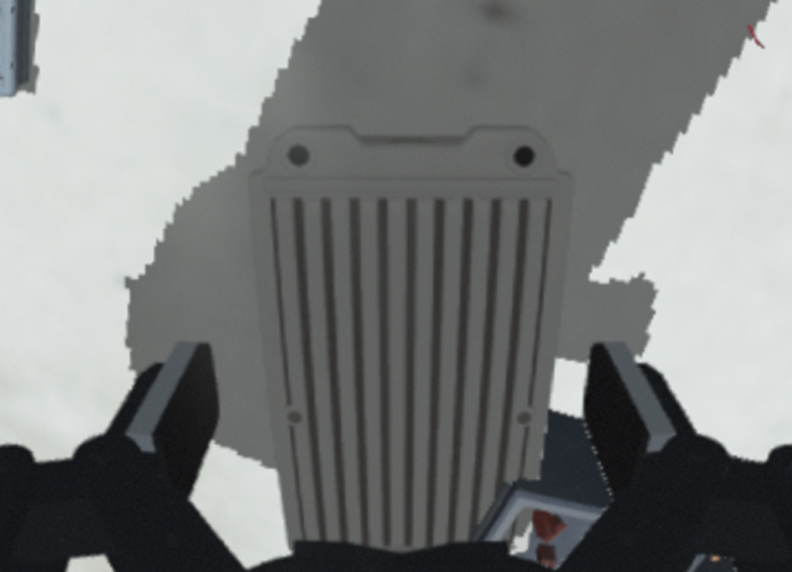

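Call:
move_arm:
  series: "0 0.001 0.001 0.009 -0.2 0.3 0; 0 0 0 0 0 0 0; 60 0 0 0 0 0 0; 110 0 0 0 0 0 0; 110 0 0 0 0 0 0"
  newtons: 60

```text
clock: 24.07
tcp_pos: [602.0, -150.7, 21.7]
orientation: [-0.132, 0.991, -0.002, 0.001]
ft_force: [-0.6, -1.3, 4.1]
width: 0.728
```

Call:
move_arm:
  series: "110 0 0 0 0 0 0; 110 0 0 0 0 0 0; 110 0 0 0 0 0 0"

```text
clock: 24.32
tcp_pos: [601.9, -150.7, 21.7]
orientation: [-0.132, 0.991, -0.002, 0.001]
ft_force: [0.4, -0.1, -0.5]
width: 0.728
```

```bash
python3 -c "
from h import *
wcap('w43');go(600,-151,21,105.3)
crop('w43',140,100,500,360,2.2)
"
```

```text
t 24.37 pos [ 601.9 -150.8   21.7] th 105.2 q [-0.24  0.38 -0.2   0.99 -0.   -0.51] F [-0.7 -0.5 -0.2] w 0.731
shift [0.0019 0.0003 0.0007] turn [-0.2  0.1 -0.1] rows 0.05
per row k=1
  [0.0019 0.0003 0.0007] [-0.2  0.1 -0.1]
```

View pics/w43c.png

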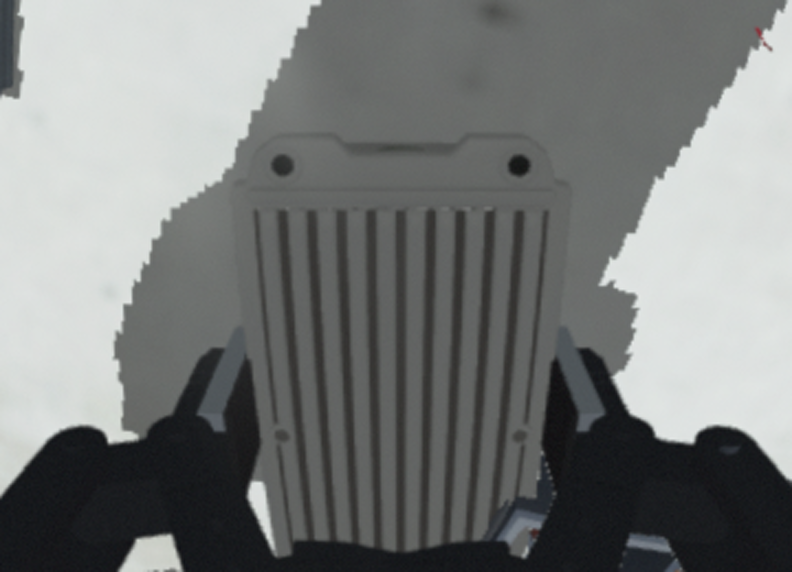

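Gripped at 62 mm. Lift with a small shift away from the organizer.

Call:
move_arm:
  series: "110 0.001 -0.002 -0.012 0 0 0; 110 0.001 -0.002 -0.02 0 0 0; 110 0.001 -0.002 -0.03 0 0 0; 110 0 -0.002 -0.025 0 0 0"

```text
clock: 24.7
tcp_pos: [595.2, -157.9, 104.6]
orientation: [-0.133, 0.991, 0.001, -0.007]
ft_force: [0.2, 0.7, -3.1]
width: 0.723
```

```bash
python3 -c "
from h import *
wcap('w44');go(495,-324,100,98.2)
"
```

```text
t 24.75 pos [ 597.5 -158.8  110.1] th 105.2 q [-0.26  0.33 -0.06  1.18 -0.   -0.52] F [ 1.3 -0.8  1.3] w 0.728
shift [ 0.1422 -0.1324  0.011 ] turn [ 0.  -0.4  7. ] rows 4.67
per row k=5
  [ 0.0284 -0.0265  0.0022] [ 0.  -0.1  1.4]
  [ 0.0278 -0.0272  0.0022] [ 0.  -0.1  1.4]
  [ 0.0271 -0.0279  0.0021] [ 0.  -0.1  1.4]
  [ 0.0264 -0.0285  0.0021] [ 0.  -0.1  1.4]
  [ 0.0257 -0.0291  0.002 ] [ 0.  -0.1  1.4]
```

View pics/w44.png

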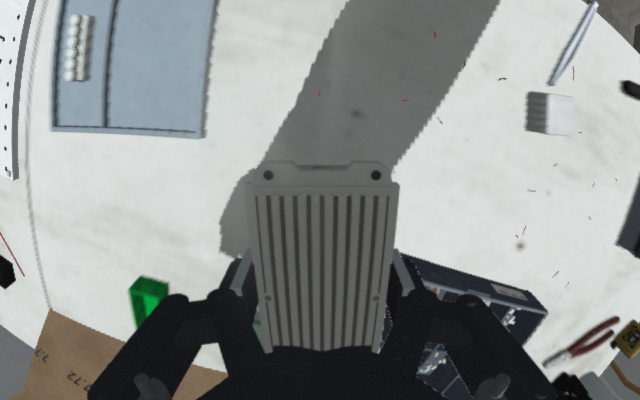

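Call:
move_arm:
  series: "110 0.028 -0.026 0.001 0 0 1.4; 110 0.028 -0.027 0.001 0 0 1.4; 110 0.028 -0.028 0.001 0 0 1.4; 110 0.028 -0.0285 0.001 0 0 1.4; 110 0.025 -0.025 0 0 0 1.4"

```text
clock: 25.17
tcp_pos: [496.5, -320.3, 111.4]
orientation: [-0.076, 0.997, -0.002, 0.001]
ft_force: [0.5, -0.3, -3.9]
width: 0.729
```

Call:
move_arm:
  series: "110 0 0 0 0 0 0; 110 0 0 0 0 0 0"

```text
clock: 25.33
tcp_pos: [491.5, -326.2, 111.5]
orientation: [-0.071, 0.997, -0.002, 0.0]
ft_force: [0.9, 0.5, -3.9]
width: 0.726
```

```bash
python3 -c "
from h import *
wcap('w45');go(491,-324.5,40,98.2)
"
```

```text
t 25.38 pos [ 491.6 -326.2  111.6] th 98.2 q [-0.58  0.27 -0.14  1.15 -0.   -0.73] F [-0.1  0.4 -2.8] w 0.728
shift [0.0003 0.0021 0.0716] turn [-0.3 -0.  -0. ] rows 1.72
per row k=2
  [0.0002 0.0011 0.0358] [-0.2 -0.  -0. ]
  [0.0002 0.001  0.0358] [-0.2 -0.  -0. ]
```

View pics/w45.png

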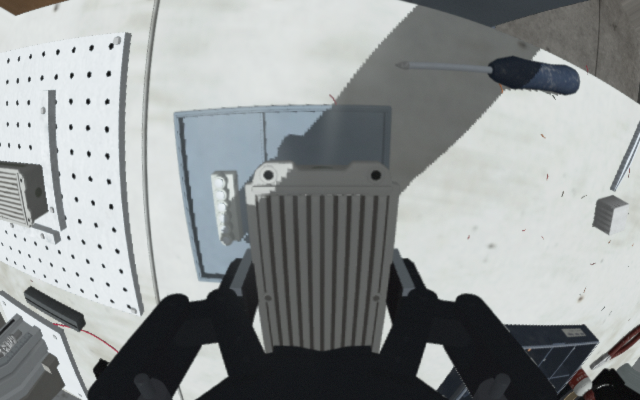

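Call:
move_arm:
  series: "110 0 0.001 0.034 0 0 0; 110 0 0 0.026 0 0 0; 110 0 0 0 0 0 0; 110 0 0 0 0 0 0"

```text
clock: 25.72
tcp_pos: [494.3, -324.0, 52.2]
orientation: [-0.073, 0.997, -0.004, 0.002]
ft_force: [0.2, -0.1, -2.9]
width: 0.734
```

```bash
python3 -c "
from h import *
wcap('w46');go(491,-324.5,26,98.2)
"
```

```text
t 25.77 pos [ 494.2 -323.8   52.1] th 98.4 q [-0.58  0.3  -0.23  1.03 -0.   -0.72] F [ 0.4 -0.2 -4.5] w 0.724
shift [ 0.0033 -0.0001  0.0261] turn [-0.4  0.2  0.2] rows 0.63
per row k=1
  [ 0.0033 -0.0001  0.0261] [-0.4  0.2  0.2]
```

View pics/w46.png

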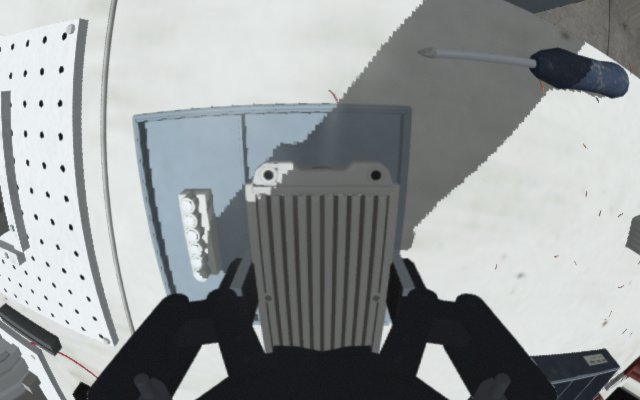

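```bash
python3 -c "
from h import *
print(ww('w46',320,108,12),ww('w46',320,164,32),ww('w46',320,164,60)); print(ww('w46',243,112,12),ww('w46',409,108,12))
"
```

```text
[ 419.02252595 -337.53728261   12.        ] [ 446.2426477  -333.24734802   32.        ] [ 439.61463872 -333.81763884   60.        ]
[ 426.70041914 -380.84353577   12.        ] [ 410.25311615 -287.61790907   12.        ]
```

Call:
move_arm:
  series: "110 0.003 0 0.015 -0.2 0.1 0.1; 110 0.001 0 0.006 0 0 0; 110 0 0 0 0 0 0; 110 0 0 0 0 0 0"

```text
clock: 26.1
tcp_pos: [494.2, -323.9, 36.0]
orientation: [-0.074, 0.997, -0.004, 0.003]
ft_force: [0.3, 0.9, -3.9]
width: 0.726
```

```bash
python3 -c "
from h import *
go(491,-324.5,25,98.2)
"
```

```text
t 26.1 pos [ 494.2 -323.9   36. ] th 98.5 q [-0.58  0.31 -0.26  0.99 -0.   -0.73] F [ 0.3  0.9 -3.9] w 0.726
shift [ 0.0033 -0.      0.011 ] turn [-0.4  0.3  0.3] rows 0.27
per row k=1
  [ 0.0033 -0.      0.011 ] [-0.4  0.3  0.3]
```

Call:
move_arm:
  series: "110 0.004 0 0.008 -0.3 0.2 0.2; 110 0.001 0 0.004 0 0 0; 110 0 0 0 0 0 0; 110 0 0 0 0 0 0"

```text
clock: 26.43
tcp_pos: [490.8, -325.5, 26.1]
orientation: [-0.073, 0.997, -0.002, 0.003]
ft_force: [-0.0, 0.1, -2.7]
width: 0.727
```

```bash
python3 -c "
from h import *
go(491,-324.5,25,98.2);wcap('w47');go(491,-324.5,25,98.2)
"
```

```text
t 26.43 pos [ 490.8 -325.5   26.1] th 98.3 q [-0.59  0.32 -0.27  0.97 -0.   -0.73] F [-0.   0.1 -2.7] w 0.727
shift [-0.0004  0.001   0.0011] turn [-0.3  0.3  0.1] rows 0.06
per row k=1
  [-0.0004  0.001   0.0011] [-0.3  0.3  0.1]
t 26.48 pos [ 490.8 -325.5   26.2] th 98.3 q [-0.59  0.32 -0.27  0.97 -0.   -0.73] F [ 0.   0.1 -3.1] w 0.724
shift [-0.0004  0.001   0.0012] turn [-0.3  0.3  0.1] rows 0.06
per row k=1
  [-0.0004  0.001   0.0012] [-0.3  0.3  0.1]
```

View pics/w47.png

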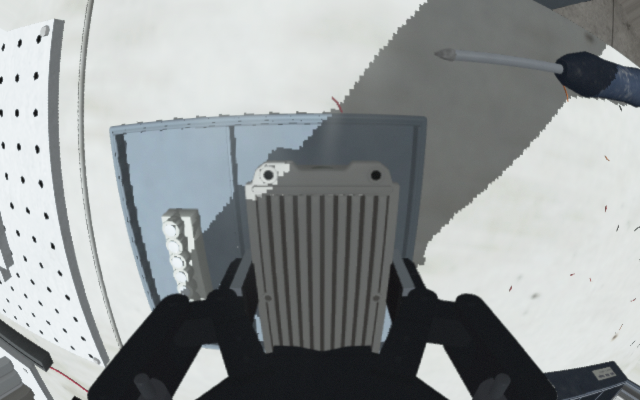

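Call:
move_arm:
  series: "110 0 0 0.002 0 0.2 0; 110 0 0 0.001 0 0 0; 70 0 0 0 0 0 0; 30 0 0 0 0 0 0; 5 0 0 0 0 0 0"

```text
clock: 26.9
tcp_pos: [491.9, -326.5, 26.1]
orientation: [-0.072, 0.997, -0.004, 0.003]
ft_force: [-0.5, -0.3, 0.8]
width: 0.971
```

Call:
move_arm:
  series: "5 0 0 0 0 0 0; 5 0 0 -0.02 0 0 0; 5 0 0 -0.04 0 0 0; 5 0 0 -0.041 0 0 0; 5 0.02 0 -0.041 0 0 0"

```text
clock: 27.32
tcp_pos: [471.3, -325.5, 159.4]
orientation: [-0.073, 0.997, 0.001, -0.003]
ft_force: [-0.3, -0.3, 0.7]
width: 0.978
```

```bash
python3 -c "
from h import *
go(430,-250,200,98);wcap('w48')
"
```

```text
t 27.32 pos [ 471.3 -325.5  159.4] th 98.4 q [-0.6   0.23 -0.09  1.26 -0.   -0.75] F [-0.3 -0.3  0.7] w 0.978
shift [ 0.0301  0.0809 -0.0402] turn [ 0.2 -0.4  0.4] rows 2.28
per row k=3
  [ 0.01    0.027  -0.0134] [ 0.1 -0.1  0.1]
  [ 0.0101  0.0269 -0.0135] [ 0.1 -0.1  0.1]
  [ 0.0101  0.0269 -0.0135] [ 0.1 -0.1  0.1]
```

View pics/w48.png

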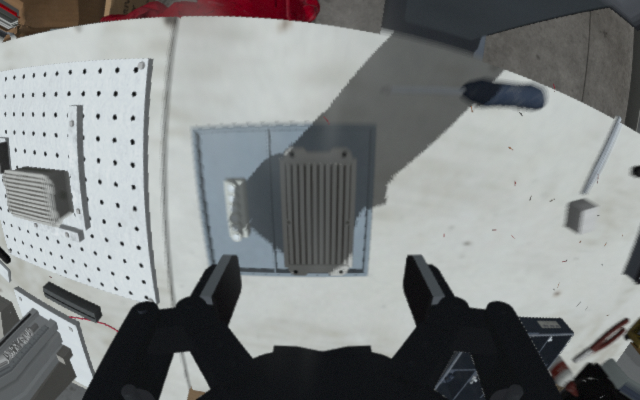

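Call:
move_arm:
  series: "5 0.02 0.035 -0.005 0 0 0; 5 0.01 0.04 -0.005 0 0 0; 5 0.01 0.04 0 0 0 0; 5 0 0.04 0 0 0 0; 5 0 0.04 0 0 0 0"

```text
clock: 27.78
tcp_pos: [404.2, -143.8, 179.7]
orientation: [-0.066, 0.998, -0.006, 0.004]
ft_force: [1.5, 0.4, -0.0]
width: 0.977
```

Call:
move_arm:
  series: "5 0 0.03 0 0 0 0; 5 0 0 0 0 0 0"

```text
clock: 27.95
tcp_pos: [398.0, -108.4, 180.0]
orientation: [-0.068, 0.998, -0.006, 0.006]
ft_force: [-0.4, -0.2, -0.3]
width: 0.979
```

```bash
python3 -c "
from h import *
cap('top','t2');cap('scene','s3');crop('t2',410,190,510,275,7,'t2r');crop('s3',310,250,430,340,6,'s3r');crop('t2',160,170,280,260,6,'t2l')
d=np.load('pics/t2.npy')
for u,v in [(445,205),(452,220),(458,235),(462,255),(448,240),(440,245),(479,232)]:
  print(u,v,pw('top',u,v,d=d[v,u]).round(1))
"
```

```text
445 205 [ 588.3 -330.1   -3.1]
452 220 [ 535.5 -337.6   45.3]
458 235 [ 493.6 -355.7   38.2]
462 255 [ 439.6 -374.9    4.6]
448 240 [ 478.2 -326.2   40.1]
440 245 [ 462.7 -301.9   45. ]
479 232 [ 509.  -427.6    1.9]
```

View pics/t2r.png

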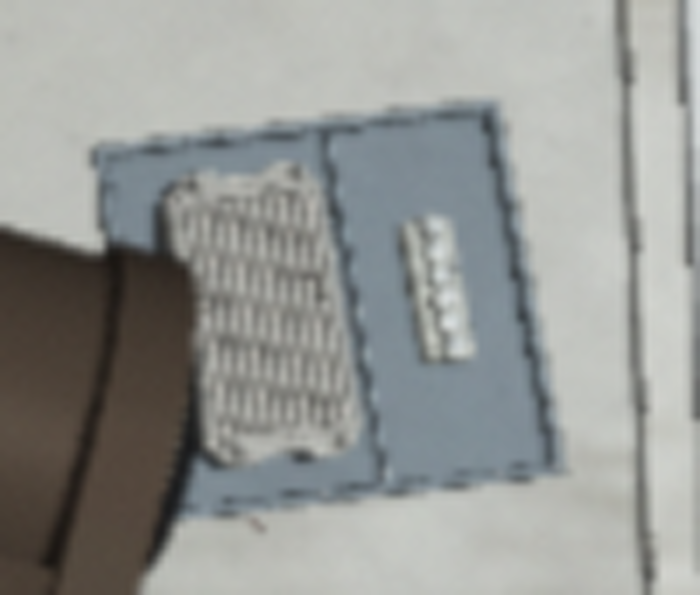

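View pics/s3r.png

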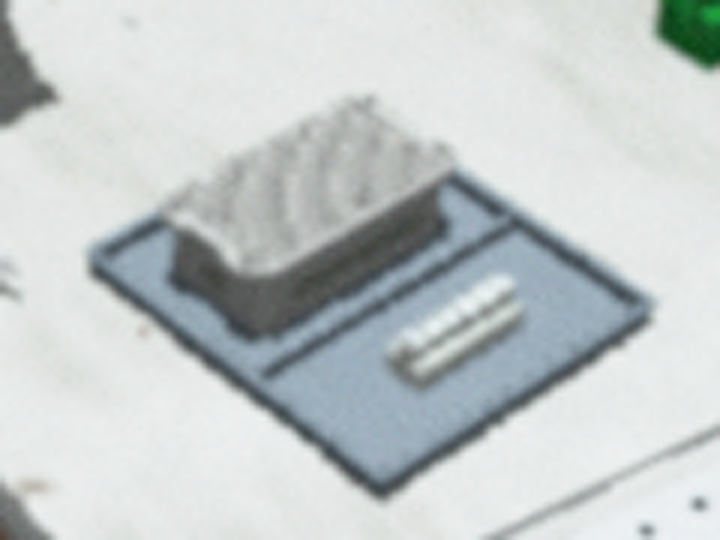

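View pics/t2l.png

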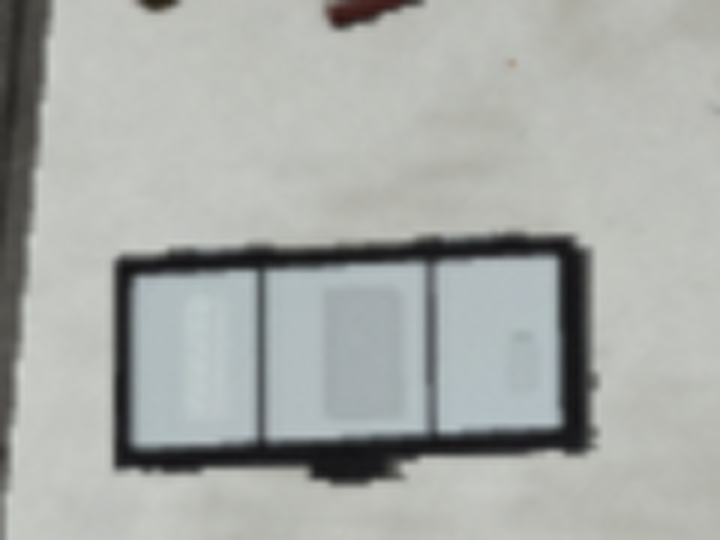

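```bash
python3 -c "
from h import *
d=np.load('pics/t2.npy')
def fit(us,vs):
  P=np.array([pw('top',u,v,d=d[v,u]) for u in us for v in vs if d[v,u]>0]); A=np.c_[P[:,:2]-P[:,:2].mean(0),np.ones(len(P))]
  c,r,_,_=np.linalg.lstsq(A,P[:,2],rcond=None); print(len(P),c.round(3),np.sqrt(r/len(P)).round(1))
fit(range(184,253),range(217,241)); fit(range(444,455),range(219,250)); fit(range(280,420),range(262,275))
print(sense()['dq'].round(3),sense()['ft_force'].round(1))
"
```

```text
1649 [-2.0000e-03 -2.0000e-03  3.8557e+01] [2.8]
340 [1.0000e-02 3.5000e-02 4.0986e+01] [2.9]Traceback (most recent call last):
  File "<string>", line 7, in <module>
    fit(range(184,253),range(217,241)); fit(range(444,455),range(219,250)); fit(range(280,420),range(262,275))
                                                                            ~~~^^^^^^^^^^^^^^^^^^^^^^^^^^^^^^^
  File "<string>", line 5, in fit
    P=np.array([pw('top',u,v,d=d[v,u]) for u in us for v in vs if d[v,u]>0]); A=np.c_[P[:,:2]-P[:,:2].mean(0),np.ones(len(P))]
                ~~^^^^^^^^^^^^^^^^^^^^
  File "h.py", line 7, in pw
    i=camera_info(cam); Rm=R.from_rotvec(np.ravel(i['rvec'])).as_matrix(); t=np.ravel(i['tvec'])
ValueError: time passes only in moves, steps and waits
```

```bash
python3 -c "
from h import *
print(sense()['dq'].round(3)); print(finish_job())"
```

```text
[-0.04   0.028  0.022 -0.006 -0.007 -0.008]
the job is handed in; nothing more can be done
None
```

Both kits are made up and the job is handed in, at about 28 s of the 122 s allowed. `finish_job()` reported no verdict.

- **Sealed-joint kit:** the plug is in the −y outer compartment, the black potting case in the middle and one terminal strip in the +y outer compartment. The lid is shut, pressed down with about 16 N.
- **Driver kit:** the LED driver is in the tray's wide bay and the other terminal strip in its narrow bay.

**Last checks:**
- **Lid:** a plane fit to the top camera's depth gave a tilt of about 0.002 rad at 38.6 mm high, against 40 mm nominal.
- **Driver:** its top fitted at about 41 mm, against 42 mm expected. The tilt was at most 0.035 rad, from a strip of pixels only 11 columns wide.
- **Strips, plug and potting case:** these I checked by eye only. All four look flat and inside their compartments or bay, the three in the box seen through the closed lid.
- **Failed:** a third fit, over the bare bench, failed with an error from the camera interface. It was only for comparison, and I did not repeat it.
- **Disagreed:** measured arm positions differed by 2–5 mm between readings, so I centred each part by camera before releasing it.

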